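# Rebuild the stepped bangle mandrel on its spindle

### The job

Make up the stepped bangle mandrel on the spindle stand: take the brass collar off the spindle, lift off the worn rubber wheel and lay it flat in the white tray. Only then thread every steel ring on the bench onto the spindle, the largest at the bottom and each smaller one above, all lying flat, and slip the brass collar back over the spindle, fully down on the top ring. Leave the charcoal block, the tumbler, the tin and the burnisher where they are.

Things in the scene. Friction and masses are not known exactly. Their poses are not given: they have to be found in the camera images.
- stand: fixed grey spindle stand: round foot 100 mm across at the bench and about 92 mm across its flat top, top face 25 mm above the bench; a plain vertical steel spindle 20 mm thick rises from its middle, tip 79 mm above the bench (54 mm above the foot), its last 5 mm tapered to 10 mm. Origin on the spindle axis at bench height, z up
- wheel: worn dark rubber polishing wheel, a thick disc 60 mm across and 24 mm thick with a 26 mm hole right through; at the start it is threaded on the spindle and lies on the foot, under the collar. Origin at the centre of its underside, z up its axis. Nothing but its weight holds it
- collar: brass clamp collar, a short thick tube 46 mm across (48 mm over fine ribs that cannot be felt) and 24 mm high, with a plain 26 mm hole right through, no thread; it slips over the spindle and its weight holds the stack. At the start it sits on the spindle on top of the wheel. Origin at its middle (on its axis, half its height), z along its axis; either end may be up
- tray: fixed white square tray, 160 x 160 mm outside, 30 mm high, open on top, walls and floor 5 mm; origin under its centre, x and y along its sides
- tray_in (a point): centre of the tray's inner floor, 5 mm above the bench; axes as the tray's
- ring_38: plain steel spacer ring (thick flat washer), 38 mm outer diameter, 25 mm hole right through, 8 mm thick; lies flat on the bench at the start. Origin at its middle (centre of the hole, half its thickness); z along its axis. Three to five of the five ring sizes (38, 46, 54, 62, 70 mm) are present in a run
- ring_46: plain steel spacer ring (thick flat washer), 46 mm outer diameter, 25 mm hole right through, 8 mm thick; lies flat on the bench at the start. Origin at its middle (centre of the hole, half its thickness); z along its axis. Three to five of the five ring sizes (38, 46, 54, 62, 70 mm) are present in a run
- ring_54: plain steel spacer ring (thick flat washer), 54 mm outer diameter, 25 mm hole right through, 8 mm thick; lies flat on the bench at the start. Origin at its middle (centre of the hole, half its thickness); z along its axis. Three to five of the five ring sizes (38, 46, 54, 62, 70 mm) are present in a run
- ring_62: plain steel spacer ring (thick flat washer), 62 mm outer diameter, 25 mm hole right through, 8 mm thick; lies flat on the bench at the start. Origin at its middle (centre of the hole, half its thickness); z along its axis. Three to five of the five ring sizes (38, 46, 54, 62, 70 mm) are present in a run
- ring_70: plain steel spacer ring (thick flat washer), 70 mm outer diameter, 25 mm hole right through, 8 mm thick; lies flat on the bench at the start. Origin at its middle (centre of the hole, half its thickness); z along its axis. Three to five of the five ring sizes (38, 46, 54, 62, 70 mm) are present in a run
- charcoal: bystander: black charcoal block, 70 x 110 x 30 mm high, origin at the centre of its underside
- tumbler: bystander: small glass tumbler, 60 mm across, 75 mm high, origin at the centre of its underside
- tin: bystander: low round aluminium tin, 90 mm across, 35 mm high, origin at the centre of its underside
- burnisher: bystander: wooden-handled burnisher about 200 mm long lying on the bench, origin near its middle
Things that resemble listed ones, but are neither listed nor needed, are in the scene too. What is shaped like the ring_70 but pink or red is not meant.

How it is judged (in metres and radians):
On the way:
1. the worn wheel has been taken off the spindle and lies flat in the tray (x of wheel in the frame of tray_in between -0.075 and 0.075 m and y of wheel in the frame of tray_in between -0.075 and 0.075 m and z of wheel in the frame of tray_in between -0.01 and 0.03 m and angle between the z axis of wheel and the z axis of stand, either way round below 0.2 rad and linear speed of wheel below 0.03 m/s), for 0.2 s.
At the end, for the whole second after the job is handed in: Wheel flat (0.2 rad) in the tray; every ring within 5 mm of the spindle axis, flat within 0.08 rad, middle 26 to 64 mm above the bench, each above all larger ones; collar over the spindle within 6 mm, level, above all rings, middle 57 to 81 mm above the bench; all at rest (all of step 1 and horizontal distance between each of ring_38, ring_46, ring_54, ring_62, ring_70 and stand below 0.005 m and z of ring_38 in the frame of stand between 0.026 and 0.064 m and angle between the z axis of each of ring_38, ring_46, ring_54, ring_62, ring_70, collar and the z axis of stand, either way round below 0.08 rad and linear speed of each of ring_38, ring_46, ring_54, ring_62, ring_70, collar below 0.02 m/s and z of ring_46 in the frame of stand between 0.026 and 0.064 m and z of ring_54 in the frame of stand between 0.026 and 0.064 m and z of ring_62 in the frame of stand between 0.026 and 0.064 m and z of ring_70 in the frame of stand between 0.026 and 0.064 m and ((angle between ring_38's own z axis and vertical below 1.57 rad and z of collar in the frame of ring_38 above 0.005 m) or (angle between ring_38's own z axis and vertical above 1.57 rad and z of collar in the frame of ring_38 below -0.005 m)) and ((angle between ring_46's own z axis and vertical below 1.57 rad and z of collar in the frame of ring_46 above 0.005 m) or (angle between ring_46's own z axis and vertical above 1.57 rad and z of collar in the frame of ring_46 below -0.005 m)) and ((angle between ring_54's own z axis and vertical below 1.57 rad and z of collar in the frame of ring_54 above 0.005 m) or (angle between ring_54's own z axis and vertical above 1.57 rad and z of collar in the frame of ring_54 below -0.005 m)) and ((angle between ring_62's own z axis and vertical below 1.57 rad and z of collar in the frame of ring_62 above 0.005 m) or (angle between ring_62's own z axis and vertical above 1.57 rad and z of collar in the frame of ring_62 below -0.005 m)) and ((angle between ring_70's own z axis and vertical below 1.57 rad and z of collar in the frame of ring_70 above 0.005 m) or (angle between ring_70's own z axis and vertical above 1.57 rad and z of collar in the frame of ring_70 below -0.005 m)) and ((angle between ring_46's own z axis and vertical below 1.57 rad and z of ring_38 in the frame of ring_46 above 0.005 m) or (angle between ring_46's own z axis and vertical above 1.57 rad and z of ring_38 in the frame of ring_46 below -0.005 m)) and ((angle between ring_54's own z axis and vertical below 1.57 rad and z of ring_38 in the frame of ring_54 above 0.005 m) or (angle between ring_54's own z axis and vertical above 1.57 rad and z of ring_38 in the frame of ring_54 below -0.005 m)) and ((angle between ring_62's own z axis and vertical below 1.57 rad and z of ring_38 in the frame of ring_62 above 0.005 m) or (angle between ring_62's own z axis and vertical above 1.57 rad and z of ring_38 in the frame of ring_62 below -0.005 m)) and ((angle between ring_70's own z axis and vertical below 1.57 rad and z of ring_38 in the frame of ring_70 above 0.005 m) or (angle between ring_70's own z axis and vertical above 1.57 rad and z of ring_38 in the frame of ring_70 below -0.005 m)) and ((angle between ring_54's own z axis and vertical below 1.57 rad and z of ring_46 in the frame of ring_54 above 0.005 m) or (angle between ring_54's own z axis and vertical above 1.57 rad and z of ring_46 in the frame of ring_54 below -0.005 m)) and ((angle between ring_62's own z axis and vertical below 1.57 rad and z of ring_46 in the frame of ring_62 above 0.005 m) or (angle between ring_62's own z axis and vertical above 1.57 rad and z of ring_46 in the frame of ring_62 below -0.005 m)) and ((angle between ring_70's own z axis and vertical below 1.57 rad and z of ring_46 in the frame of ring_70 above 0.005 m) or (angle between ring_70's own z axis and vertical above 1.57 rad and z of ring_46 in the frame of ring_70 below -0.005 m)) and ((angle between ring_62's own z axis and vertical below 1.57 rad and z of ring_54 in the frame of ring_62 above 0.005 m) or (angle between ring_62's own z axis and vertical above 1.57 rad and z of ring_54 in the frame of ring_62 below -0.005 m)) and ((angle between ring_70's own z axis and vertical below 1.57 rad and z of ring_54 in the frame of ring_70 above 0.005 m) or (angle between ring_70's own z axis and vertical above 1.57 rad and z of ring_54 in the frame of ring_70 below -0.005 m)) and ((angle between ring_70's own z axis and vertical below 1.57 rad and z of ring_62 in the frame of ring_70 above 0.005 m) or (angle between ring_70's own z axis and vertical above 1.57 rad and z of ring_62 in the frame of ring_70 below -0.005 m)) and horizontal distance between collar and stand below 0.006 m and z of collar in the frame of stand between 0.057 and 0.081 m); the robot touches nothing.
It fails at once if the charcoal soldering block is pushed more than 25 mm (distance of charcoal from where it was at the start of the episode above 0.025 m).
It fails at once if the glass tumbler is pushed more than 25 mm or knocked over (distance of tumbler from where it was at the start of the episode above 0.025 m or angle between tumbler's own z axis and vertical above 0.5 rad).
It fails at once if the round tin is pushed more than 25 mm (distance of tin from where it was at the start of the episode above 0.025 m).
It fails at once if the burnisher is pushed more than 25 mm (distance of burnisher from where it was at the start of the episode above 0.025 m).
It fails at once if a ring is on the spindle before the worn wheel is in the tray (horizontal distance between wheel and tray_in above 0.09 m and ((horizontal distance between ring_38 and stand below 0.008 m and height (world z) of ring_38 below 0.07 m) or (horizontal distance between ring_46 and stand below 0.008 m and height (world z) of ring_46 below 0.07 m) or (horizontal distance between ring_54 and stand below 0.008 m and height (world z) of ring_54 below 0.07 m) or (horizontal distance between ring_62 and stand below 0.008 m and height (world z) of ring_62 below 0.07 m) or (horizontal distance between ring_70 and stand below 0.008 m and height (world z) of ring_70 below 0.07 m))).
Of ring_38, ring_46, ring_54, ring_62, ring_70 only 3 to 5 are there at a start; the rules pass over those that are not, and their reading is None.
At some moment in a run one of ring_38, ring_46, ring_54, ring_62, ring_70 may be knocked a few centimetres aside while the robot is not near it.
Once in a run the grip may slacken for a moment while it holds something.
It also fails if it takes over 208 s, if anything falls off the work surface, if the arm or the gripper's body presses on something with over 40 N, if the wrist force passes 120 N, or if a joint passes its speed limit or range.

### The arm

A 7-joint arm with a two-finger parallel gripper is mounted at the origin on the work surface. World frame = base frame: x ahead of the robot, y to its left, z up, the work surface at z = 0. Lengths are in m, angles in degrees, forces in N, time in s.
With the tool pointing down it reaches from about 0.425 to 0.875 m from the base axis. Payload 4.7 kg.
Tool frame: the origin (TCP) lies at the very end of the fingers, on their centre line; the grasp point (between the pads) lies 19 mm behind it; z points along the fingers, y is the line along which they close (so a half turn about z gives the same grasp; the last joint's range is limited). The gripper opens to 87 mm and grips with 3 to 60 N. Pads are 19 mm wide; open, the fingers measure 117 mm over their backs; the gripper's body (75 mm by 190 mm) begins 51 mm behind the grasp point.
Start: joints at [68.531, 18.392, -4.016, 83.108, 1.295, 78.541, -3.26], TCP at [0.246, -0.602, 0.197] pointing down, gripper open.
Joint ranges: [-163.93, 163.93], [-17.29, 119.83], [-79.2, 71.16], [3.27, 140.29], [-89.18, 269.18], [5.43, 117.66], [-154.24, 154.24]. Speed limits (degrees/s): [147.25, 147.25, 180, 180, 180, 180, 180].

### API

Orientations are given as [roll, pitch, yaw] about the fixed x, y, z axes, in that order (R = Rz(yaw) Ry(pitch) Rx(roll)).
In Python, from cell import get_obs, eyes, env gives the robot as it stands.
- The arm moves only by the tool servo_tool, never from a script. Its argument "series" is a list that holds one entry, the list of rows, each a list of 7 numbers: the shift along the tool's x, y, z in units of 300 mm (1.0 is 300 mm), then the turn, a rotation vector about the tool's x, y, z in units of pi rad (1.0 is pi rad), then the opening, from 0 (shut) to 1 (fully open). In form: [[[tx, ty, tz, wx, wy, wz, gripper], ...]]. A call has 1 to 12 rows; each row is the pose to reach, as a shift and turn from the pose commanded when the call began, along the tool's axes at that moment, turning the shorter way round; what a row does not reach only later rows make up. A row lasts 1/12 s, in which the tool goes at most 41.7 mm and 7.16 degrees, less where a joint would pass 70% of its speed; a pose out of reach is approached as far as the arm can. A call with a number of a shift or a turn outside -1 to 1 is refused whole. A call with a gripper value outside its range is refused whole. The fingers move at their own pace and stop on an object; "grip_force" is the grip in N (left out, the last holds). Time passes only in rows, so rows that repeat a pose let the fingers close. It gives the time, the measured TCP pose, the force, the opening and the grip force at its end, in the units of the state.
- get_obs(): the state, without advancing time (a new reading comes with each control period).
- eyes.read_camera(name): name is "scene" or "top"; returns a dict with "frame" (400x640x3 uint8, red, green, blue), "depth" (400x640 float32, m along the optical axis (not along the pixel's ray), 0 where there is no reading), "fx", "fy", "cx", "cy" (pixels), "distortion" ([k1, k2, p1, p2, k3] as OpenCV has them; the pictures are not rectified), "origin" and "rotation" of the camera in the world. Camera axes: x right, y down, z forward; pixel columns grow to the right and rows downward; lengths in m; the calibration is good to about 2 mm. A picture is of the moment at which its call begins.
- env.sign_off(): hands the job in; it is judged then, once.
The state is a dict: "time_s": time; "qpos": joint angles; "joint_velocities": joint speeds; "effort": joint torques, N m; "tool_pos": TCP position; "tool_rot": TCP orientation; "force": force on the tool from outside, world axes, zero at the start; "wrist_torque": the same for the moment, N m; "grip_width": finger opening in m; "grasp_force": force on a finger pad.
Only numpy, scipy, OpenCV 4.12 (cv2) and the standard library are available. Lean on these libraries where they do the work, as an engineer would, in place of code of your own. Each camera call takes 0.05 s, during which the arm holds its last target. There are 200 camera calls.

## Working session

There is one attempt and no reset: what is moved stays moved. The work goes in short steps, Python scripts to look and compute and a tool call to move; the robot and the scene stay as the last step left them, time stands still between calls to the robot, and variables do not carry over. Pictures are saved under pics/ and viewed, at most 14 in all, crops included, and the job is handed in when it is done.

Besides the shell and the picture viewer there is one more tool, called after "Call:" by a JSON object that holds its "op" and its "data". servo_tool: Moves the arm, as the interface text tells. Shifts and turns lie within -1 to 1; 1 stands for 300 mm of shift or pi rad of turn. Its arguments: {"type":"object","properties":{"series":{"type":"array"},"grip_force":{"type":"number"}},"required":["series"]}

```bash
mkdir -p pics; ls
python3 - <<'E'
from cell import get_obs, eyes, env
import cv2, numpy as np
o=get_obs(); print(o)
for n in("top","scene"):
    c=eyes.read_camera(n); cv2.imwrite(f"pics/{n}0.png",c["frame"][:,:,::-1]); np.savez(f"{n}0.npz",**c)
    print(n,{k:c[k] for k in c if k not in("frame","depth")})
E
```

```text
pics
{'time_s': 0.0, 'qpos': array([68.53176847, 18.43951152, -4.01601716, 83.17481948,  1.29487094,
       78.54055694, -3.25928807]), 'joint_velocities': array([-0.01960057, -0.01889162,  0.09659875,  0.04788234, -0.01227744,
       -0.0119769 ,  0.0729811 ]), 'effort': array([-8.13379120e-04, -4.91292214e+01, -4.04678872e-01, -3.12529600e+01,
       -6.41090423e-02,  4.36675921e-02,  1.73954695e-04]), 'tool_pos': array([ 0.24612407, -0.60095106,  0.19635723]), 'tool_rot': array([-1.79890350e+02,  5.45829416e-03,  2.22791316e+01]), 'force': array([ 0.26128771, -0.23415724, -0.54956963]), 'wrist_torque': array([ 0.01799827, -0.03729238, -0.01698922]), 'grasp_force': 0.0, 'grip_width': 0.08742600186142176}
top {'fx': 455.8116378549119, 'fy': 455.8116378549119, 'cx': 318.51761660770495, 'cy': 198.65094200178947, 'distortion': array([0.03342528, 0.        , 0.        , 0.        , 0.        ]), 'origin': array([0.37973436, 0.08282227, 1.24862901]), 'rotation': array([-1.68996611e+02,  2.78792849e-02, -9.13411679e+01])}
scene {'fx': 499.18596765996574, 'fy': 499.18596765996574, 'cx': 312.75631566785273, 'cy': 202.78573513443692, 'distortion': array([0.04906209, 0.        , 0.        , 0.        , 0.        ]), 'origin': array([1.19785946, 0.59336656, 1.06232269]), 'rotation': array([-1.42052889e+02,  4.65795367e-02,  1.32527994e+02])}
```

View pics/top0.png

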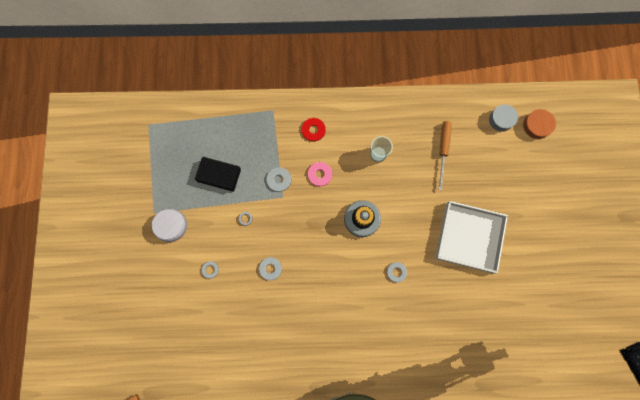

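View pics/scene0.png

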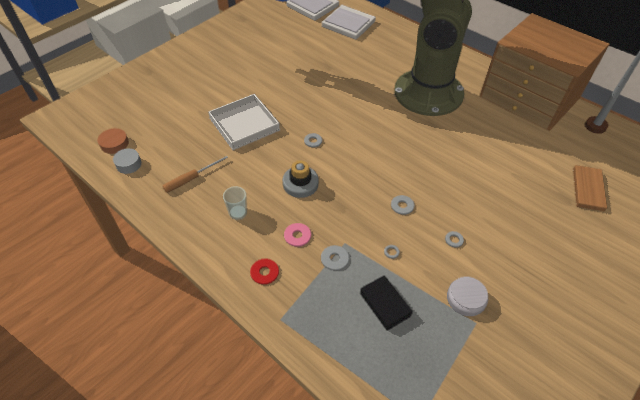

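The top view shows the stand at (363,218) and the tray at (472,238). There are five grey rings: (278,179), (270,268), (396,272), (210,270) and (245,219). The ring_70 lookalikes are pink at (320,174) and red at (313,129), and I rule both out by colour. The scene view agrees.

```bash
cat > h.py <<'E'
from cell import get_obs, eyes, env
import cv2, numpy as np
from scipy.spatial.transform import Rotation as Ro
def cam(n): return eyes.read_camera(n)
def K(c): return np.array([[c["fx"],0,c["cx"]],[0,c["fy"],c["cy"]],[0,0,1.]])
def R(c): return Ro.from_euler("xyz",c["rotation"],degrees=True).as_matrix()
def ray(c,uv,z):
    "pixels -> world points on plane height z"
    p=cv2.undistortPoints(np.array(uv,float).reshape(-1,1,2),K(c),np.array(c["distortion"])).reshape(-1,2)
    d=np.c_[p,np.ones(len(p))]@R(c).T; o=np.array(c["origin"])
    return o+d*((z-o[2])/d[:,2])[:,None]
def proj(c,P):
    P=np.array(P,float).reshape(-1,3); Q=(P-c["origin"])@R(c)
    return cv2.projectPoints(Q,np.zeros(3),np.zeros(3),K(c),np.array(c["distortion"]))[0].reshape(-1,2)
def rectify(c,ctr,z,half=0.06,px=0.0005):
    "orthophoto of plane z around ctr; rows: x up, cols: y left (world)"
    n=int(2*half/px); g=(np.arange(n)+.5)*px-half
    X,Y=np.meshgrid(ctr[0]-g,ctr[1]-g,indexing="ij")
    uv=proj(c,np.c_[X.ravel(),Y.ravel(),np.full(X.size,z)]).astype(np.float32).reshape(n,n,2)
    return cv2.remap(c["frame"],uv[...,0],uv[...,1],cv2.INTER_CUBIC)
def sat(img): return cv2.cvtColor(img,cv2.COLOR_RGB2HSV)[...,1]
def ring(c,ctr,z,thr=70,half=.055,px=.0005):
    "grey ring near ctr: outer centre, outer dia, hole centre on plane z"
    im=rectify(c,ctr,z,half,px); m=(sat(im)<thr).astype(np.uint8)*255
    cs,hi=cv2.findContours(m,cv2.RETR_CCOMP,cv2.CHAIN_APPROX_NONE)
    n=m.shape[0]; out=[]
    w=lambda p:(round(ctr[0]-((p[1]+.5)*px-half),4),round(ctr[1]-((p[0]+.5)*px-half),4))
    for i,k in enumerate(cs):
        a=cv2.contourArea(k)*px*px
        if a>2e-4:
            M=cv2.moments(k); (u,v),r=cv2.minEnclosingCircle(k)
            out.append(("hole" if hi[0][i][3]>=0 else "out",w((M["m10"]/M["m00"],M["m01"]/M["m00"])),round(2000*np.sqrt(a/np.pi),1),w((u,v)),round(2000*r*px,1)))
    return out
E
python3 - <<'E'
from h import *
T=dict(np.load("top0.npz")); S=dict(np.load("scene0.npz"))
for u in [(278,179),(270,268),(396,272),(210,270),(245,219),(363,218),(472,238),(320,174),(380,150),(443,157),(218,174),(168,225)]:
    p=ray(T,[u],.008)[0]; print(u,p.round(3), round(np.hypot(*p[:2]),3))
    if u in [(278,179),(270,268),(396,272),(210,270),(245,219)]:
        print("  T",ring(T,p,.008)); print("  S",ring(S,p,.008))
d=T["depth"]; print(d[268,261],d[215,364],d[238,472])
E
```

```text
(278, 179) [0.68  0.19  0.008] 0.706
  T [('out', (np.float64(0.679), np.float64(0.206)), np.float64(102.0), (np.float64(0.6795), np.float64(0.2148)), 124.5)]
  S [('out', (np.float64(0.6809), np.float64(0.2069)), np.float64(99.0), (np.float64(0.6805), np.float64(0.2162)), 121.5)]
(270, 268) [0.434 0.213 0.008] 0.483
  T [('out', (np.float64(0.4333), np.float64(0.2131)), np.float64(61.1), (np.float64(0.4333), np.float64(0.213)), 62.2), ('hole', (np.float64(0.4333), np.float64(0.213)), np.float64(24.2), (np.float64(0.4333), np.float64(0.2131)), 25.3)]
  S [('out', (np.float64(0.4351), np.float64(0.2164)), np.float64(64.1), (np.float64(0.4345), np.float64(0.2171)), 66.7), ('hole', (np.float64(0.4356), np.float64(0.2165)), np.float64(21.3), (np.float64(0.4355), np.float64(0.2165)), 23.6)]
(396, 272) [ 0.416 -0.125  0.008] 0.434
  T [('out', (np.float64(0.416), np.float64(-0.1267)), np.float64(53.1), (np.float64(0.416), np.float64(-0.1267)), 54.3), ('hole', (np.float64(0.4159), np.float64(-0.1267)), np.float64(24.2), (np.float64(0.4158), np.float64(-0.1267)), 25.1)]
  S [('out', (np.floa
[... 972 characters left out ...]
loat64(0.5707), np.float64(0.2812)), 25.3), ('out', (np.float64(0.6197), np.float64(0.2992)), np.float64(28.0), (np.float64(0.618), np.float64(0.281)), 110.1)]
  S [('out', (np.float64(0.5729), np.float64(0.2842)), np.float64(39.3), (np.float64(0.5726), np.float64(0.2848)), 41.4), ('hole', (np.float64(0.5732), np.float64(0.2845)), np.float64(21.6), (np.float64(0.5733), np.float64(0.2844)), 23.3)]
(363, 218) [ 0.564 -0.043  0.008] 0.566
(472, 238) [ 0.502 -0.336  0.008] 0.605
(320, 174) [0.691 0.072 0.008] 0.695
(380, 150) [ 0.757 -0.099  0.008] 0.763
(443, 157) [ 0.732 -0.275  0.008] 0.782
(218, 174) [0.698 0.357 0.008] 0.784
(168, 225) [0.557 0.491 0.008] 0.742
1.2298312 1.1873558 1.2471254
```

Run:
```python
from h import *
T=dict(np.load("top0.npz")); S=dict(np.load("scene0.npz"))
a=[rectify(c,(.68,.195),.008,.05,.00025) for c in(T,S)]
b=[rectify(c,(.567,-.043),.079,.05,.00025) for c in(T,S)]
im=np.vstack([np.hstack(a),np.hstack(b)]); im=cv2.resize(im,(600,600))
# bigger context for the lookalikes
x=cv2.resize(T["frame"][110:210,240:340],(200,200)); y=np.zeros((600,200,3),np.uint8); y[:200]=x
cv2.imwrite("pics/c1.png",np.hstack([im,y])[:,:,::-1])
```

```text
(no output)
```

View pics/c1.png

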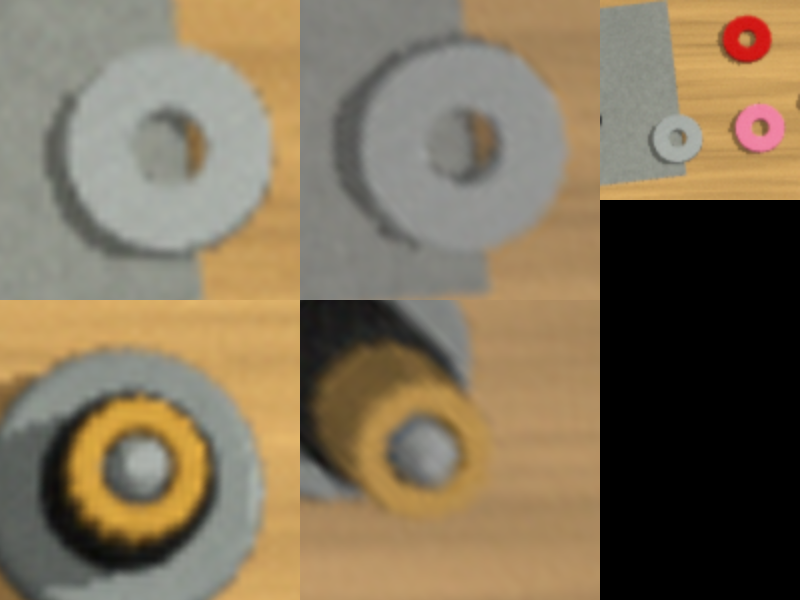

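The crop shows the light grey ring at (278,179), 69 mm across. It is ring_70, since the pink and red ones are excluded. All five sizes are present, so I start with the collar: square the tool to yaw 0 and move toward the stand.

Call:
{"op": "servo_tool", "data": {"series": [[[0.847,-0.663,0,0,0,0.1238,1],[0.847,-0.663,0,0,0,0.1238,1],[0.847,-0.663,0,0,0,0.1238,1],[0.847,-0.663,0,0,0,0.1238,1],[0.847,-0.663,0,0,0,0.1238,1],[0.847,-0.663,0,0,0,0.1238,1],[0.847,-0.663,0,0,0,0.1238,1],[0.847,-0.663,0,0,0,0.1238,1],[0.847,-0.663,0,0,0,0.1238,1],[0.847,-0.663,0,0,0,0.1238,1]]], "grip_force": 25}}

```text
time_s: 0.93
tool_pos: [0.4072, -0.319, 0.1974]
tool_rot: [180.0, 0.0, 0.3]
force: [-0.1, -1.2, -0.3]
grip_width: 0.0871
grasp_force: 0.0
```

Run:
```python
from h import *
T=dict(np.load("top0.npz")); S=dict(np.load("scene0.npz"))
# collar outer circle from brass mask on its top plane; use depth for top face
for n,c in(("T",T),("S",S)):
    im=rectify(c,(.565,-.04),.073,.04,.0005); h=cv2.cvtColor(im,cv2.COLOR_RGB2HSV)
    d=c["depth"]; uv=proj(c,[[.565,-.04,.073]])[0].round().astype(int)
    v,u=np.mgrid[uv[1]-25:uv[1]+25,uv[0]-25:uv[0]+25]
    p=cv2.undistortPoints(np.c_[u.ravel(),v.ravel()].astype(float).reshape(-1,1,2),K(c),np.array(c["distortion"])).reshape(-1,2)
    z=d[v.ravel(),u.ravel()]; P=(np.c_[p,np.ones(len(p))]*z[:,None])@R(c).T+c["origin"]
    for lo,hi in((.066,.0745),(.0765,.084),(.02,.03)):
        s=P[(P[:,2]>lo)&(P[:,2]<hi)]
        if len(s)>5:
            (a,b),r=cv2.minEnclosingCircle(s[:,:2].astype(np.float32)); print(n,lo,len(s),s.mean(0).round(4),(round(a,4),round(b,4),round(r,4)))
```

```text
T 0.066 158 [ 0.5627 -0.039   0.0717] (0.5625, -0.0401, 0.0241)
T 0.0765 31 [ 0.5627 -0.0382  0.0779] (0.5621, -0.0389, 0.0206)
T 0.02 572 [ 0.5591 -0.0375  0.0247] (0.5622, -0.0398, 0.0499)
S 0.066 124 [ 0.5643 -0.0355  0.0715] (0.5623, -0.0359, 0.0258)
S 0.0765 35 [ 0.5645 -0.0387  0.0781] (0.5649, -0.0369, 0.022)
S 0.02 380 [ 0.5731 -0.0279  0.0252] (0.5637, -0.0369, 0.0504)
```

Call:
{"op": "servo_tool", "data": {"series": [[[0.52,-0.937,0,0,0,0,1],[0.52,-0.937,0,0,0,0,1],[0.52,-0.937,0,0,0,0,1],[0.52,-0.937,0,0,0,0,1],[0.52,-0.937,0,0,0,0,1],[0.52,-0.937,0,0,0,0,1],[0.52,-0.937,0,0,0,0,1],[0.52,-0.937,0,0,0,0,1],[0.52,-0.937,0,0,0,0,1],[0.52,-0.937,0.2,0,0,0,1],[0.52,-0.937,0.2,0,0,0,1],[0.52,-0.937,0.2,0,0,0,1]]]}}

```text
time_s: 1.93
tool_pos: [0.5583, -0.0423, 0.1322]
tool_rot: [-180.0, 0.5, -0.1]
force: [-1.4, -0.2, 0.4]
grip_width: 0.0866
grasp_force: 0.0
```

Call:
{"op": "servo_tool", "data": {"series": [[[0,0,0.14,0,0,0,1],[0,0,0.283,0,0,0,1],[0,0,0.283,0,0,0,1],[0,0,0.283,0,0,0,1],[0,0,0.283,0,0,0,1],[0,0,0.283,0,0,0,1]]]}}

```text
time_s: 2.43
tool_pos: [0.5647, -0.0407, 0.0558]
tool_rot: [179.9, -0.3, -0.0]
force: [-0.0, 0.6, -0.2]
grip_width: 0.0872
grasp_force: 0.0
```

Now I close on the collar.

Call:
{"op": "servo_tool", "data": {"series": [[[0,0,0,0,0,0,0.45],[0,0,0,0,0,0,0.45],[0,0,0,0,0,0,0.45],[0,0,0,0,0,0,0.45],[0,0,0,0,0,0,0.45],[0,0,0,0,0,0,0.45],[0,0,0,0,0,0,0.45],[0,0,0,0,0,0,0.45]]]}}

```text
time_s: 3.1
tool_pos: [0.562, -0.0401, 0.0524]
tool_rot: [180.0, 0.0, -0.0]
force: [-0.7, 0.1, -0.4]
grip_width: 0.043
grasp_force: 0.0
```

Run:
```python
from h import *
o=get_obs(); print(o["tool_pos"],o["grip_width"],o["grasp_force"],o["force"],o["qpos"].round(1))
```

```text
[ 0.56204622 -0.04005172  0.05244025] 0.04303228913247021 0.0 [-0.74236505  0.13351652 -0.38633832] [ 26.8  17.1 -29.3 104.3   9.5  61.  -96. ]
```

Call:
{"op": "servo_tool", "data": {"series": [[[0,0,0,0,0,0,0.3],[0,0,0,0,0,0,0.3],[0,0,0,0,0,0,0.3]]]}}

```text
time_s: 3.35
tool_pos: [0.5621, -0.0401, 0.0525]
tool_rot: [180.0, 0.0, -0.0]
force: [0.4, 0.3, -0.1]
grip_width: 0.0292
grasp_force: 0.0
```

Run:
```python
from h import *
S=cam("scene");T=cam("top")
a=cv2.resize(S["frame"][100:250,200:400],(800,600)); 
cv2.imwrite("pics/g1.png",np.hstack([cv2.resize(c["frame"][int(v)-60:int(v)+60,int(u)-45:int(u)+45],(400,533)) for c in(S,T) for u,v in [proj(c,[[.562,-.04,.08]])[0]]])[:,:,::-1])
```

```text
(no output)
```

View pics/g1.png

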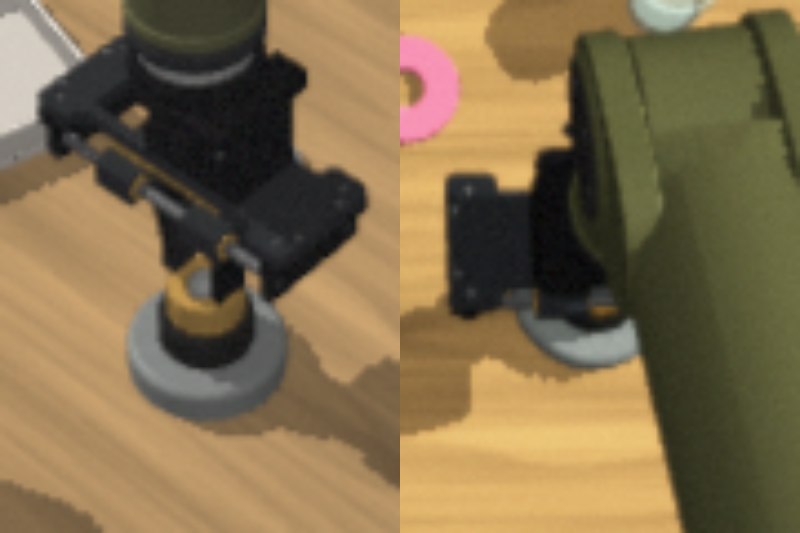

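Run:
```python
from h import *
c=dict(np.load("scene0.npz")); u,v=proj(c,[[.562,-.04,.08]])[0]
for z in(.0525,.075,.0715,.1225):
  for x in (.562,):
    for dy in(-.022,.022): 
        q=proj(c,[[x,-.04+dy,z]])[0]; print(z,dy,((q-[int(u)-45,int(v)-60])*4.444).round())
o=get_obs(); print(o)
```

```text
0.0525 -0.022 [176. 283.]
0.0525 0.022 [228. 320.]
0.075 -0.022 [174. 258.]
0.075 0.022 [228. 295.]
0.0715 -0.022 [175. 262.]
0.0715 0.022 [228. 299.]
0.1225 -0.022 [172. 203.]
0.1225 0.022 [227. 240.]
{'time_s': 3.45, 'qpos': array([ 26.85192435,  17.09136734, -29.30599518, 104.33474865,
         9.47065843,  60.99561176, -95.99409823]), 'joint_velocities': array([ 0.01341074,  0.04501204,  0.08521287,  0.10533154, -0.05428382,
        0.00689439, -0.0169622 ]), 'effort': array([-1.53177556e-03, -4.06190407e+01, -4.21110481e+00, -2.76355183e+01,
       -1.35581414e-02, -7.77278468e-02, -3.10615883e-05]), 'tool_pos': array([ 0.56213251, -0.04007191,  0.05249757]), 'tool_rot': array([ 1.79996900e+02,  4.92305621e-03, -6.42409058e-03]), 'force': array([-0.84618782,  0.48380699, -0.59727946]), 'wrist_torque': array([ 0.01813936,  0.01062782, -0.04502489]), 'grasp_force': 0.0, 'grip_width': 0.027240382130451494}
```

Call:
{"op": "servo_tool", "data": {"series": [[[0,0,0,0,0,0,1],[0,0,0,0,0,0,1],[0,0,0,0,0,0,1],[0,0,0,0,0,0,1],[0,0,0,0,0,0,1],[0,0,0,0,0,0,1],[0,0,0,0,0,0,1],[0,0,0,0,0,0,1]]]}}

```text
time_s: 4.12
tool_pos: [0.5621, -0.0401, 0.0525]
tool_rot: [180.0, 0.0, -0.0]
force: [0.8, 0.2, 0.5]
grip_width: 0.0727
grasp_force: 0.0
```

Run:
```python
from h import *
c=cam("scene"); d=c["depth"]; u0,v0=proj(c,[[.562,-.04,.08]])[0].astype(int)
v,u=np.mgrid[v0-60:v0+60,u0-45:u0+45]
p=cv2.undistortPoints(np.c_[u.ravel(),v.ravel()].astype(float).reshape(-1,1,2),K(c),np.array(c["distortion"])).reshape(-1,2)
P=(np.c_[p,np.ones(len(p))]*d[v.ravel(),u.ravel()][:,None])@R(c).T+c["origin"]
# +y finger : y in .0..+.03 , x near .562
col=c["frame"][v.ravel(),u.ravel()].astype(int).max(1)
for lo,hi in((.0,.03),(-.11,-.08)):
    s=P[(P[:,1]>lo)&(P[:,1]<hi)&(abs(P[:,0]-.562)<.02)&(P[:,2]>.03)&(col<70)]
    print(len(s), np.sort(s[:,2])[:10].round(4), s[s[:,2]<.1].mean(0).round(3), s[s[:,2]<.1][:,:2].min(0),s[s[:,2]<.1][:,:2].max(0))
print(get_obs()["tool_pos"],get_obs()["grip_width"])
```

```text
386 [0.078  0.0783 0.0787 0.0793 0.0802 0.0804 0.0813 0.0813 0.0824 0.0826] [0.568 0.004 0.087] [0.55634739 0.00149454] [0.57426201 0.00765015]
111 [0.0833 0.0836 0.0886 0.0897 0.0986 0.1107 0.1132 0.1137 0.1148 0.1193] [ 0.572 -0.081  0.089] [ 0.56980236 -0.08126557] [ 0.57400113 -0.08002364]
[ 0.56215164 -0.04007499  0.05255416] 0.07667011225990858
```

The finger tips sit about 22 mm higher than the reported TCP. I'll lower 18 mm and close. A width of about 46 mm means collar, about 60 mm means wheel.

Call:
{"op": "servo_tool", "data": {"series": [[[0,0,0.06,0,0,0,1],[0,0,0.06,0,0,0,1],[0,0,0.06,0,0,0,1],[0,0,0.06,0,0,0,0.4],[0,0,0.06,0,0,0,0.4],[0,0,0.06,0,0,0,0.4],[0,0,0.06,0,0,0,0.4],[0,0,0.06,0,0,0,0.4],[0,0,0.06,0,0,0,0.4],[0,0,0.06,0,0,0,0.4],[0,0,0.06,0,0,0,0.4],[0,0,0.06,0,0,0,0.4]]]}}

```text
time_s: 5.17
tool_pos: [0.5622, -0.04, 0.0346]
tool_rot: [-180.0, -0.0, -0.0]
force: [-0.5, 1.0, 0.9]
grip_width: 0.045
grasp_force: 25.0
```

Call:
{"op": "servo_tool", "data": {"series": [[[0,0,-0.08,0,0,0,0.4],[0,0,-0.17,0,0,0,0.4],[0,0,-0.23,0,0,0,0.4],[0,0,-0.23,0,0,0,0.4],[-0.1,-0.1,-0.23,0,0,0,0.4],[-0.2,-0.2,-0.23,0,0,0,0.4],[-0.307,-0.3,-0.23,0,0,0,0.4],[-0.307,-0.3,-0.12,0,0,0,0.4],[-0.307,-0.3,0,0,0,0,0.4],[-0.307,-0.3,0.08,0,0,0,0.4],[-0.307,-0.3,0.13,0,0,0,0.4],[-0.307,-0.3,0.13,0,0,0,0.4]]]}}

```text
time_s: 6.17
tool_pos: [0.4654, 0.0496, -0.0088]
tool_rot: [-180.0, 0.5, 0.0]
force: [-1.4, 0.3, -1.1]
grip_width: 0.0449
grasp_force: 25.0
```

Call:
{"op": "servo_tool", "data": {"series": [[[0,0,0.02,0,0,0,0.4],[0,0,0.028,0,0,0,0.4],[0,0,0.028,0,0,0,0.4],[0,0,0.028,0,0,0,0.4]]]}}

```text
time_s: 6.5
tool_pos: [0.4708, 0.05, -0.0122]
tool_rot: [180.0, -0.1, -0.0]
force: [-0.0, -0.1, -1.3]
grip_width: 0.0454
grasp_force: 25.0
```

Call:
{"op": "servo_tool", "data": {"series": [[[0,0,0.007,0,0,0,0.4],[0,0,0.007,0,0,0,0.4],[0,0,0.007,0,0,0,1],[0,0,0.007,0,0,0,1],[0,0,0.007,0,0,0,1],[0,0,0.007,0,0,0,1],[0,0,0.007,0,0,0,1],[0,0,0.007,0,0,0,1],[0,0,0.007,0,0,0,1],[0,0,-0.1,0,0,0,1],[0,0,-0.24,0,0,0,1],[0,0,-0.34,0,0,0,1]]]}}

```text
time_s: 7.5
tool_pos: [0.4702, 0.0504, 0.0912]
tool_rot: [-180.0, -0.0, 0.0]
force: [1.9, 0.1, -0.1]
grip_width: 0.0867
grasp_force: 0.0
```

Call:
{"op": "servo_tool", "data": {"series": [[[0,0,0,0,0,0,1],[0.1,0.1,0,0,0,0,1],[0.2,0.2,0,0,0,0,1],[0.305,0.3,0,0,0,0,1],[0.305,0.3,0,0,0,0,1],[0.305,0.3,0.1,0,0,0,1],[0.305,0.3,0.2,0,0,0,1],[0.305,0.3,0.26,0,0,0,1],[0.305,0.3,0.26,0,0,0,1],[0.305,0.3,0.26,0,0,0,1]]]}}

```text
time_s: 8.33
tool_pos: [0.5604, -0.0398, 0.0102]
tool_rot: [-180.0, 0.2, 0.0]
force: [0.1, -0.2, 0.4]
grip_width: 0.0871
grasp_force: 0.0
```

Call:
{"op": "servo_tool", "data": {"series": [[[0,0,0,0,0,0,0.5],[0,0,0,0,0,0,0.5],[0,0,0,0,0,0,0.5],[0,0,0,0,0,0,0.5],[0,0,0,0,0,0,0.5],[0,0,0,0,0,0,0.5],[0,0,0,0,0,0,0.5],[0,0,0,0,0,0,0.5]]]}}

```text
time_s: 9.0
tool_pos: [0.562, -0.0401, 0.0118]
tool_rot: [180.0, -0.0, -0.0]
force: [-1.2, -0.2, 5.9]
grip_width: 0.0578
grasp_force: 25.0
```

Call:
{"op": "servo_tool", "data": {"series": [[[0,0,-0.1,0,0,0,0.5],[0,0,-0.2,0,0,0,0.5],[0,0,-0.3,0,0,0,0.5],[0,0,-0.3,0,0,0,0.5],[-0.05,0.12,-0.3,0,0,0,0.5],[-0.1,0.25,-0.3,0,0,0,0.5],[-0.15,0.38,-0.3,0,0,0,0.5],[-0.207,0.51,-0.3,0,0,0,0.5],[-0.207,0.64,-0.3,0,0,0,0.5],[-0.207,0.77,-0.3,0,0,0,0.5],[-0.207,0.9,-0.3,0,0,0,0.5],[-0.207,0.967,-0.3,0,0,0,0.5]]]}}

```text
time_s: 10.0
tool_pos: [0.4971, -0.3364, 0.1002]
tool_rot: [179.8, 0.1, -0.3]
force: [-0.6, -0.9, -0.7]
grip_width: 0.0581
grasp_force: 25.0
```

Call:
{"op": "servo_tool", "data": {"series": [[[0,0,0,0,0,0,0.5],[0,0,0,0,0,0,0.5],[0,0,0,0,0,0,0.5]]]}}

```text
time_s: 10.25
tool_pos: [0.4994, -0.3286, 0.1003]
tool_rot: [-179.9, 0.1, 0.1]
force: [0.3, 0.3, -0.6]
grip_width: 0.0579
grasp_force: 25.0
```

Run:
```python
from h import *
o=get_obs(); print(o["tool_pos"],o["grip_width"])
c=cam("scene"); q=dict(np.load("top0.npz"))
print(ray(q,[(448,203),(507,213),(499,271),(438,262)],.03).round(3), ray(q,[(448,203),(507,213),(499,271),(438,262)],.03).mean(0))
cv2.imwrite("pics/g2.png",cv2.resize(c["frame"][40:240,180:480],(750,500))[:,:,::-1])
```

```text
[ 0.49936105 -0.3285752   0.1002767 ] 0.057948349016549355
[[ 0.596 -0.273  0.03 ]
 [ 0.565 -0.428  0.03 ]
 [ 0.412 -0.391  0.03 ]
 [ 0.439 -0.234  0.03 ]] [ 0.50309246 -0.3316329   0.03      ]
```

View pics/g2.png

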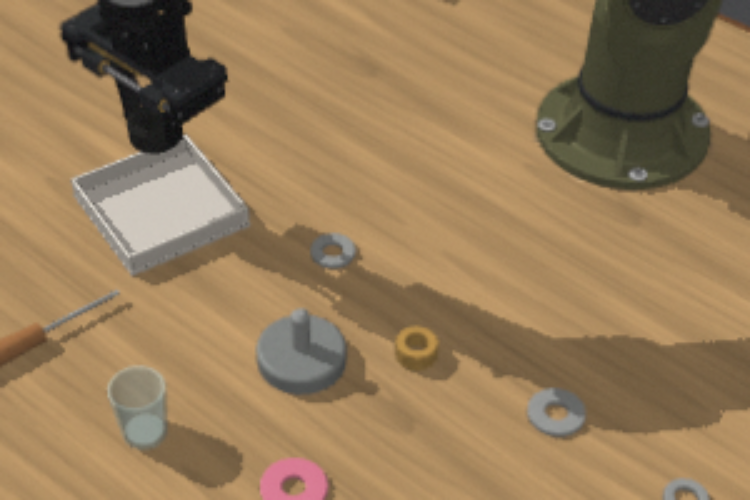

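The picture shows the wheel held over the tray at (155,140), the spindle bare at (302,330) and the collar flat at (417,345). Now I lower the wheel into the tray.

Call:
{"op": "servo_tool", "data": {"series": [[[0.01,0.01,0.1,0,0,0,0.5],[0.01,0.01,0.2,0,0,0,0.5],[0.01,0.01,0.3,0,0,0,0.5],[0.01,0.01,0.35,0,0,0,0.5],[0.01,0.01,0.35,0,0,0,0.5],[0.01,0.01,0.355,0,0,0,0.5],[0.01,0.01,0.355,0,0,0,1],[0.01,0.01,0.355,0,0,0,1],[0.01,0.01,0.355,0,0,0,1],[0.01,0.01,0.355,0,0,0,1],[0.01,0.01,0.355,0,0,0,1],[0.01,0.01,0.355,0,0,0,1]]]}}

```text
time_s: 11.3
tool_pos: [0.5026, -0.3334, -0.0049]
tool_rot: [180.0, -0.0, -0.0]
force: [-0.8, -0.4, -0.8]
grip_width: 0.0848
grasp_force: 0.0
```

Call:
{"op": "servo_tool", "data": {"series": [[[0,0,0,0,0,0,1],[0,0,-0.1,0,0,0,1],[0,0,-0.2,0,0,0,1],[0,0,-0.35,0,0,0,1],[0,0,-0.35,0,0,0,1],[0,0,-0.35,0,0,0,1]]]}}

```text
time_s: 11.8
tool_pos: [0.5048, -0.3346, 0.1035]
tool_rot: [179.8, -0.3, -0.0]
force: [0.1, -0.5, -0.3]
grip_width: 0.0869
grasp_force: 0.0
```

Run:
```python
from h import *
o=get_obs(); print(o["time_s"],o["tool_pos"],o["grip_width"])
c=cam("scene"); t=cam("top"); np.savez("scene1.npz",**c); np.savez("top1.npz",**t)
cv2.imwrite("pics/g3.png",np.vstack([cv2.resize(c["frame"][80:220,200:350],(600,300)),cv2.resize(t["frame"][100:300,180:520],(600,300))])[:,:,::-1])
print("spindle/ring checks")
for n,C in(("T",t),("S",c)):
    for p in((.681,.19),(.4345,.2148),(.417,-.125),(.4355,.3765),(.572,.283)): print(n,[r for r in ring(C,p,.008)][:2])
    d=C["depth"]; u0,v0=proj(C,[[.562,-.039,.05]])[0].astype(int); v,u=np.mgrid[v0-30:v0+30,u0-30:u0+30]
    p=cv2.undistortPoints(np.c_[u.ravel(),v.ravel()].astype(float).reshape(-1,1,2),K(C),np.array(C["distortion"])).reshape(-1,2)
    P=(np.c_[p,np.ones(len(p))]*d[v.ravel(),u.ravel()][:,None])@R(C).T+C["origin"]
    for lo,hi in((.0225,.0275),(.076,.085),(.035,.072)):
        s=P[(P[:,2]>lo)&(P[:,2]<hi)]
        if len(s)>2: (a,b),r=cv2.minEnclosingCircle(s[:,:2].astype(np.float32)); print(n,lo,len(s),s.mean(0).round(4),(round(a,4),round(b,4),round(r,4)))
```

```text
11.8 [ 0.50477587 -0.33457103  0.10347295] 0.08691434924984429
spindle/ring checks
T [('out', (0.6799, 0.2061), np.float64(102.4), (0.681, 0.2136), 125.9)]
T [('out', (0.4334, 0.213), np.float64(61.0), (0.4334, 0.213), 62.2), ('hole', (0.433, 0.2131), np.float64(24.6), (0.4332, 0.2134), 25.9)]
T [('out', (0.4161, -0.1266), np.float64(53.1), (0.4161, -0.1268), 54.5), ('hole', (0.416, -0.1268), np.float64(24.3), (0.4162, -0.1268), 25.3)]
T [('out', (0.4343, 0.3749), np.float64(45.5), (0.4345, 0.3748), 46.6), ('hole', (0.4343, 0.3747), np.float64(24.0), (0.4342, 0.3751), 25.3)]
T [('out', (0.5708, 0.2811), np.float64(37.2), (0.5708, 0.2811), 38.4), ('hole', (0.5708, 0.2812), np.float64(24.2), (0.5707, 0.2811), 25.3)]
T 0.0225 631 [ 0.562  -0.0399  0.0249] (0.5392, -0.0181, 0.0796)
T 0.076 29 [ 0.5623 -0.0392  0.0789] (0.5626, -0.0391, 0.0088)
T 0.035 17 [ 0.5564 -0.0356  0.0553] (0.5627, -0.0395, 0.0103)
S [('out', (0.6814, 0.2072), np.float64(99.7), (0.6813, 0.2169), 122.4)]
S [('out', (0.4351, 0.2162), np.float64(64.1), (0.4348, 0.2164), 66.7), ('hole', (0.4356, 0.2166), np.float64(21.3), (0.435, 0.2163), 23.5)]
S [('out', (0.4178, -0.1234), np.float64(56.6), (0.4167, -0.1224), 59.8), ('hole', (0.4176, -0.1232), np.float64(20.0), (0.4186, -0.1231), 22.9)]
S [('out', (0.4367, 0.378), np.float64(47.6), (0.4364, 0.3781), 50.2), ('hole', (0.4368, 0.3781), np.float64(21.4), (0.4362, 0.3778), 23.6)]
S [('out', (0.5729, 0.2842), np.float64(39.3), (0.5725, 0.2847), 41.5), ('hole', (0.5732, 0.2845), np.float64(21.6), (0.5731, 0.2844), 23.4)]
S 0.0225 488 [ 0.5673 -0.0343  0.025 ] (0.5642, -0.0368, 0.05)
S 0.076 26 [ 0.564  -0.0374  0.0783] (0.5643, -0.0371, 0.0093)
S 0.035 74 [ 0.567  -0.034   0.0537] (0.5615, -0.0377, 0.0128)
```

View pics/g3.png

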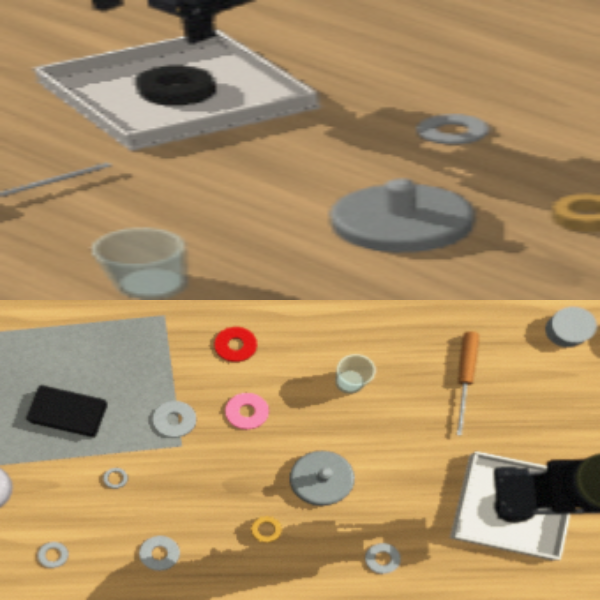

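The wheel lies flat in the tray at (175,85) in the upper crop, and the rings have not moved. Ring_70 is next.

Call:
{"op": "servo_tool", "data": {"series": [[[0.3,-0.87,0,0,0,0,1],[0.3,-0.87,0,0,0,0,1],[0.3,-0.87,0,0,0,0,1],[0.3,-0.87,0,0,0,0,1],[0.3,-0.87,0,0,0,0,1],[0.3,-0.87,0,0,0,0,1],[0.3,-0.87,0,0,0,0,1],[0.3,-0.87,0,0,0,0,1],[0.3,-0.87,0,0,0,0,1]]]}}

```text
time_s: 12.65
tool_pos: [0.5914, -0.0695, 0.0976]
tool_rot: [-179.9, 0.2, 0.3]
force: [-0.4, -0.9, -0.0]
grip_width: 0.0865
grasp_force: 0.0
```

Call:
{"op": "servo_tool", "data": {"series": [[[0.293,-0.87,0,0,0,0,1],[0.293,-0.87,0,0,0,0,1],[0.293,-0.87,0,0,0,0,1],[0.293,-0.87,0,0,0,0,1],[0.293,-0.87,0,0,0,0,1],[0.293,-0.87,0,0,0,0,1],[0.293,-0.87,0,0,0,0,1],[0.293,-0.87,0,0,0,0,1],[0.293,-0.87,0,0,0,0,1],[0.293,-0.87,0,0,0,0,1],[0.293,-0.87,0,0,0,0,1]]]}}

```text
time_s: 13.57
tool_pos: [0.6806, 0.1848, 0.0987]
tool_rot: [179.8, 0.1, -0.2]
force: [-0.2, -0.1, -0.3]
grip_width: 0.0872
grasp_force: 0.0
```

Call:
{"op": "servo_tool", "data": {"series": [[[0,0,0.12,0,0,0,1],[0,0,0.25,0,0,0,1],[0,0,0.34,0,0,0,1],[0,0,0.37,0,0,0,1],[0,0,0.37,0,0,0,1],[0,0,0.37,0,0,0,1],[0,0,0.37,0,0,0,1]]]}}

```text
time_s: 14.15
tool_pos: [0.6824, 0.1888, -0.0086]
tool_rot: [-179.9, -0.2, -0.1]
force: [-0.2, 0.5, -0.3]
grip_width: 0.087
grasp_force: 0.0
```

Run:
```python
from h import *
o=get_obs(); print(o["tool_pos"],o["force"])
c=cam("scene"); q=o["tool_pos"]; u,v=proj(c,[[q[0],q[1],.03]])[0].astype(int)
cv2.imwrite("pics/g4.png",cv2.resize(c["frame"][v-50:v+40,u-60:u+60],(800,600),interpolation=cv2.INTER_CUBIC)[:,:,::-1])
```

```text
[ 0.68238791  0.18882349 -0.0086166 ] [-0.17450682  0.50285992 -0.30734086]
```

View pics/g4.png

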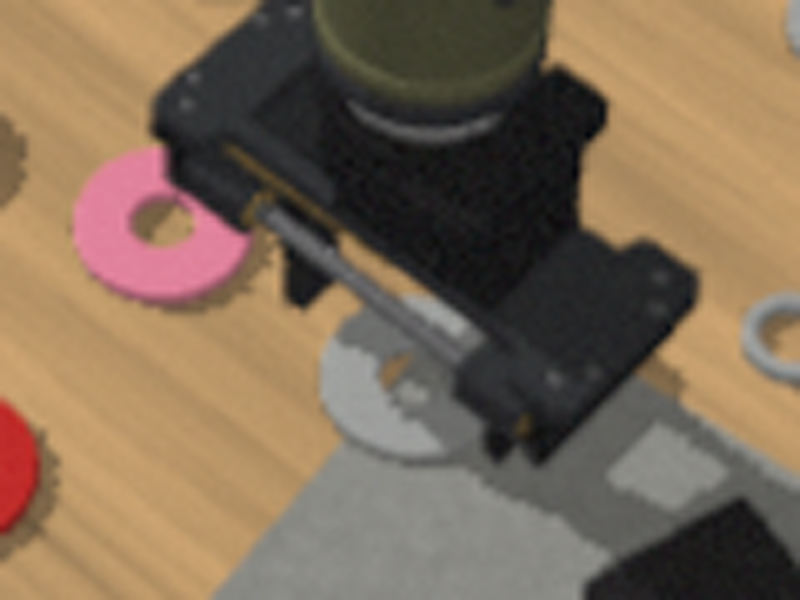

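The fingers straddle the grey ring, with tips at (300,305) and (498,458) and the ring centre at (415,378). Lower gently.

Call:
{"op": "servo_tool", "data": {"series": [[[0,0,0.015,0,0,0,1],[0,0,0.02,0,0,0,1],[0,0,0.025,0,0,0,1],[0,0,0.025,0,0,0,1],[0,0,0.025,0,0,0,1]]]}}

```text
time_s: 14.62
tool_pos: [0.6803, 0.1889, -0.019]
tool_rot: [180.0, 0.0, -0.0]
force: [0.0, 0.5, 0.3]
grip_width: 0.0872
grasp_force: 0.0
```

Call:
{"op": "servo_tool", "data": {"series": [[[0,0,0.004,0,0,0,1],[0,0,0.008,0,0,0,1],[0,0,0.008,0,0,0,1],[0,0,0.008,0,0,0,1]]]}}

```text
time_s: 14.95
tool_pos: [0.6802, 0.1888, -0.0215]
tool_rot: [180.0, 0.0, -0.0]
force: [0.5, 1.2, -0.2]
grip_width: 0.0869
grasp_force: 0.0
```

Call:
{"op": "servo_tool", "data": {"series": [[[0,0,0,0,0,0,0.6],[0,0,0,0,0,0,0.6],[0,0,0,0,0,0,0.6],[0,0,0,0,0,0,0.6],[0,0,0,0,0,0,0.6],[0,0,0,0,0,0,0.6]]], "grip_force": 30}}

```text
time_s: 15.45
tool_pos: [0.6805, 0.1889, -0.0212]
tool_rot: [-180.0, -0.0, -0.0]
force: [1.3, -0.1, 0.4]
grip_width: 0.0681
grasp_force: 30.0
```

Call:
{"op": "servo_tool", "data": {"series": [[[0,0,-0.1,0,0,0,0.6],[0,0,-0.2,0,0,0,0.6],[0,0,-0.3,0,0,0,0.6],[0,0,-0.4,0,0,0,0.6],[0,0,-0.4,0,0,0,0.6],[0,0,-0.4,0,0,0,0.6],[0,0,-0.4,0,0,0,0.6]]]}}

```text
time_s: 16.03
tool_pos: [0.6795, 0.1883, 0.0973]
tool_rot: [179.9, 0.1, -0.0]
force: [0.6, -0.3, -2.4]
grip_width: 0.0681
grasp_force: 30.0
```

Run:
```python
from h import *
o=get_obs(); print(o["tool_pos"],o["force"],o["grip_width"],o["grasp_force"])
c=cam("scene"); t=cam("top"); q=o["tool_pos"]
im=[]
for C in(c,t):
    u,v=proj(C,[[q[0],q[1],q[2]+.025]])[0].astype(int); im.append(cv2.resize(C["frame"][v-40:v+40,u-40:u+40],(400,400),interpolation=cv2.INTER_CUBIC))
cv2.imwrite("pics/g5.png",np.hstack(im)[:,:,::-1])
```

```text
[0.67948095 0.18828824 0.09734144] [ 0.64433445 -0.31717776 -2.40179568] 0.06809038281957643 29.99956475570798
```

View pics/g5.png

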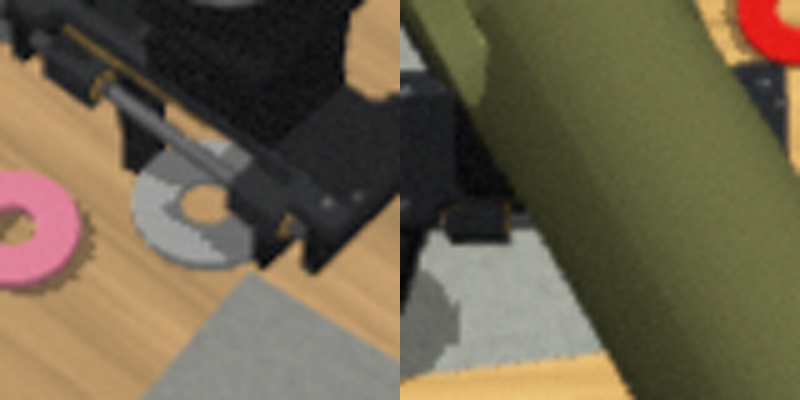

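Call:
{"op": "servo_tool", "data": {"series": [[[-0.06,0.12,0,0,0,0,0.6],[-0.12,0.24,0,0,0,0,0.6],[-0.18,0.36,0,0,0,0,0.6],[-0.24,0.48,0,0,0,0,0.6],[-0.3,0.6,0,0,0,0,0.6],[-0.36,0.7,0,0,0,0,0.6],[-0.393,0.761,0,0,0,0,0.6],[-0.393,0.761,0,0,0,0,0.6],[-0.393,0.761,0.04,0,0,0,0.6],[-0.393,0.761,0.08,0,0,0,0.6],[-0.393,0.761,0.11,0,0,0,0.6],[-0.393,0.761,0.11,0,0,0,0.6]]]}}

```text
time_s: 17.13
tool_pos: [0.5601, -0.0375, 0.0619]
tool_rot: [-179.9, 0.3, 0.2]
force: [-0.1, 0.3, -2.6]
grip_width: 0.0681
grasp_force: 30.0
```

Call:
{"op": "servo_tool", "data": {"series": [[[0,0,0,0,0,0,0.6],[0,0,0,0,0,0,0.6],[0,0,0,0,0,0,0.6]]]}}

```text
time_s: 17.38
tool_pos: [0.563, -0.0388, 0.066]
tool_rot: [-180.0, -0.0, 0.1]
force: [0.3, -0.5, -2.2]
grip_width: 0.0681
grasp_force: 30.0
```

Run:
```python
from h import *
o=get_obs(); print(o["tool_pos"],o["force"],o["grip_width"],o["grasp_force"])
c=cam("scene"); q=o["tool_pos"]
u,v=proj(c,[[q[0],q[1],q[2]+.025]])[0].astype(int)
cv2.imwrite("pics/g6.png",cv2.resize(c["frame"][v-30:v+40,u-35:u+35],(500,500),interpolation=cv2.INTER_CUBIC)[:,:,::-1])
```

```text
[ 0.56301783 -0.03875739  0.06603465] [ 0.26439131 -0.54847012 -2.16435471] 0.06808562915607831 29.99962808098644
```

View pics/g6.png

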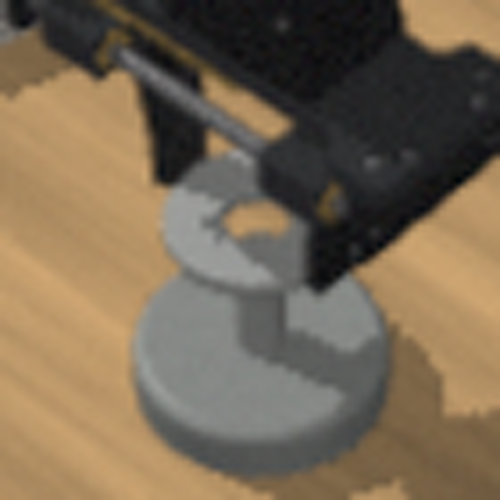

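The ring is level above the spindle: hole at (262,222), spindle at (262,310). Descend in stages, watching the force.

Call:
{"op": "servo_tool", "data": {"series": [[[0,0,0.02,0,0,0,0.6],[0,0,0.04,0,0,0,0.6],[0,0,0.055,0,0,0,0.6],[0,0,0.055,0,0,0,0.6],[0,0,0.055,0,0,0,0.6]]]}}

```text
time_s: 17.85
tool_pos: [0.5619, -0.0395, 0.0486]
tool_rot: [-180.0, 0.1, -0.0]
force: [0.5, -0.9, -1.5]
grip_width: 0.068
grasp_force: 30.0
```

Call:
{"op": "servo_tool", "data": {"series": [[[0,0,0.03,0,0,0,0.6],[0,0,0.06,0,0,0,0.6],[0,0,0.09,0,0,0,0.6],[0,0,0.12,0,0,0,0.6],[0,0,0.138,0,0,0,0.6],[0,0,0.138,0,0,0,0.6],[0,0,0.138,0,0,0,0.6]]]}}

```text
time_s: 18.43
tool_pos: [0.5621, -0.0394, 0.0072]
tool_rot: [-180.0, 0.1, -0.0]
force: [-0.6, -0.4, -1.9]
grip_width: 0.068
grasp_force: 30.0
```

Call:
{"op": "servo_tool", "data": {"series": [[[0,0,0.008,0,0,0,0.6],[0,0,0.008,0,0,0,0.6],[0,0,0.008,0,0,0,1],[0,0,0.008,0,0,0,1],[0,0,0.008,0,0,0,1],[0,0,0.008,0,0,0,1],[0,0,0.008,0,0,0,1],[0,0,-0.1,0,0,0,1],[0,0,-0.2,0,0,0,1],[0,0,-0.29,0,0,0,1],[0,0,-0.29,0,0,0,1]]]}}

```text
time_s: 19.35
tool_pos: [0.5668, -0.0394, 0.101]
tool_rot: [179.9, -0.6, 0.0]
force: [1.4, -0.7, 1.3]
grip_width: 0.0871
grasp_force: 0.0
```

Call:
{"op": "servo_tool", "data": {"series": [[[-0.43,-0.842,0,0,0,0,1],[-0.43,-0.842,0,0,0,0,1],[-0.43,-0.842,0,0,0,0,1],[-0.43,-0.842,0,0,0,0,1],[-0.43,-0.842,0,0,0,0,1],[-0.43,-0.842,0,0,0,0,1],[-0.43,-0.842,0,0,0,0,1],[-0.43,-0.842,0,0,0,0,1],[-0.43,-0.842,0,0,0,0,1],[-0.43,-0.842,0,0,0,0,1],[-0.43,-0.842,0,0,0,0,1]]]}}

```text
time_s: 20.27
tool_pos: [0.4342, 0.2116, 0.0946]
tool_rot: [180.0, 0.0, -0.1]
force: [0.7, -0.9, 1.0]
grip_width: 0.0868
grasp_force: 0.0
```

```bash
cat >> h.py <<'E'
def stat(pts,pic=None,z=.008):
    o=get_obs(); print(o["time_s"],o["tool_pos"].round(4),o["tool_rot"].round(1),o["force"].round(1),o["grip_width"].round(4),o["grasp_force"])
    c=cam("scene"); t=cam("top")
    for p in pts:
        for n,C in(("T",t),("S",c)): print(n,[(r[0],tuple(map(float,r[1])),float(r[2])) for r in ring(C,p,z)][:3])
    if pic: cv2.imwrite(pic,np.hstack([cv2.resize(c["frame"][90:290,200:500],(450,300)),cv2.resize(rectify(c,(.5625,-.0395),.03,.06),(300,300))])[:,:,::-1])
E
python3 - <<'E'
from h import *
stat([(.4333,.213),(.416,-.1267),(.434,.375),(.571,.281)],"pics/g7.png")
E
```

```text
Traceback (most recent call last):
  File "h.py", line 35, in stat
    o=get_obs(); print(o["time_s"],o["tool_pos"].round(4),o["tool_rot"].round(1),o["force"].round(1),o["grip_width"].round(4),o["grasp_force"])
                                                                                                     ^^^^^^^^^^^^^^^^^^^^^
AttributeError: 'float' object has no attribute 'round'
```

```bash
sed -i 's/o\["grip_width"\].round(4)/round(o["grip_width"],4)/' h.py
python3 - <<'E'
from h import *
stat([(.4333,.213),(.416,-.1267),(.434,.375),(.571,.281)],"pics/g7.png")
E
```

```text
20.2667 [0.4342 0.2116 0.0946] [ 1.8e+02  0.0e+00 -1.0e-01] [ 0.7 -0.9  1. ] 0.0868 0.0
T [('out', (0.4439, 0.1908), 19.5), ('out', (0.4527, 0.1741), 50.5)]
S [('out', (0.4352, 0.2164), 64.1), ('hole', (0.4356, 0.2166), 21.2)]
T [('out', (0.4161, -0.1267), 53.2), ('hole', (0.4159, -0.1268), 24.2)]
S [('out', (0.4177, -0.1234), 56.7), ('hole', (0.4178, -0.1233), 20.0)]
T [('out', (0.4304, 0.3827), 30.1)]
S [('out', (0.4366, 0.3779), 47.7), ('hole', (0.4368, 0.3782), 21.4)]
T [('out', (0.5739, 0.2817), 25.5), ('out', (0.6211, 0.2939), 33.3)]
S [('out', (0.5729, 0.2842), 39.3), ('hole', (0.5732, 0.2845), 21.6), ('out', (0.6229, 0.3073), 21.7)]
```

View pics/g7.png

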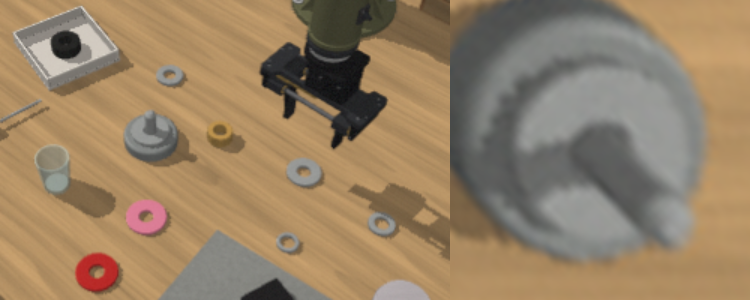

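Ring_70 is seated flat on the foot and the other rings have not moved. Ring_62 next.

Call:
{"op": "servo_tool", "data": {"series": [[[0,0,0.12,0,0,0,1],[0,0,0.24,0,0,0,1],[0,0,0.34,0,0,0,1],[0,0,0.37,0,0,0,1],[0,0,0.384,0,0,0,1],[0,0,0.384,0,0,0,1],[0,0,0.384,0,0,0,1],[0,0,0.384,0,0,0,1]]]}}

```text
time_s: 21.03
tool_pos: [0.4352, 0.2138, -0.0186]
tool_rot: [-180.0, -0.2, -0.0]
force: [0.5, 0.6, -0.3]
grip_width: 0.087
grasp_force: 0.0
```

Call:
{"op": "servo_tool", "data": {"series": [[[0,0,0,0,0,0,0.5],[0,0,0,0,0,0,0.5],[0,0,0,0,0,0,0.5],[0,0,0,0,0,0,0.5],[0,0,0,0,0,0,0.5],[0,0,0,0,0,0,0.5],[0,0,0,0,0,0,0.5],[0,0,0,0,0,0,0.5]]]}}

```text
time_s: 21.7
tool_pos: [0.4337, 0.2133, -0.0201]
tool_rot: [-180.0, -0.0, -0.0]
force: [-0.1, 0.2, 4.0]
grip_width: 0.0604
grasp_force: 30.0
```

Call:
{"op": "servo_tool", "data": {"series": [[[0,0,-0.12,0,0,0,0.5],[0,0,-0.25,0,0,0,0.5],[0,0,-0.39,0,0,0,0.5],[0.05,0.1,-0.39,0,0,0,0.5],[0.11,0.21,-0.39,0,0,0,0.5],[0.17,0.33,-0.39,0,0,0,0.5],[0.23,0.45,-0.39,0,0,0,0.5],[0.29,0.57,-0.39,0,0,0,0.5],[0.35,0.69,-0.39,0,0,0,0.5],[0.4,0.78,-0.39,0,0,0,0.5],[0.43,0.843,-0.39,0,0,0,0.5],[0.43,0.843,-0.39,0,0,0,0.5]]]}}

```text
time_s: 22.7
tool_pos: [0.5634, -0.0466, 0.0955]
tool_rot: [179.9, 0.0, -0.5]
force: [-0.5, 0.6, -2.0]
grip_width: 0.0599
grasp_force: 30.0
```

Call:
{"op": "servo_tool", "data": {"series": [[[0,0,0.03,0,0,0,0.5],[0,0,0.07,0,0,0,0.5],[0,0,0.1,0,0,0,0.5],[0,0,0.1,0,0,0,0.5],[0,0,0.1,0,0,0,0.5],[0,0,0.1,0,0,0,0.5]]]}}

```text
time_s: 23.2
tool_pos: [0.5623, -0.0389, 0.0666]
tool_rot: [-180.0, 0.0, 0.1]
force: [0.2, -0.3, -1.5]
grip_width: 0.0599
grasp_force: 30.0
```

Call:
{"op": "servo_tool", "data": {"series": [[[0,0,0.02,0,0,0,0.5],[0,0,0.04,0,0,0,0.5],[0,0,0.055,0,0,0,0.5],[0,0,0.055,0,0,0,0.5]]]}}

```text
time_s: 23.53
tool_pos: [0.5614, -0.0398, 0.0488]
tool_rot: [-180.0, 0.1, -0.0]
force: [-0.1, 0.6, -1.8]
grip_width: 0.06
grasp_force: 30.0
```

Call:
{"op": "servo_tool", "data": {"series": [[[0,0,0.03,0,0,0,0.5],[0,0,0.06,0,0,0,0.5],[0,0,0.09,0,0,0,0.5],[0,0,0.115,0,0,0,0.5],[0,0,0.115,0,0,0,0.5],[0,0,0.115,0,0,0,0.5]]]}}

```text
time_s: 24.03
tool_pos: [0.5619, -0.0397, 0.0148]
tool_rot: [-180.0, 0.1, 0.0]
force: [-0.5, -0.1, -1.1]
grip_width: 0.0601
grasp_force: 30.0
```

Call:
{"op": "servo_tool", "data": {"series": [[[0,0,0.006,0,0,0,0.5],[0,0,0.006,0,0,0,0.5],[0,0,0.006,0,0,0,1],[0,0,0.006,0,0,0,1],[0,0,0.006,0,0,0,1],[0,0,0.006,0,0,0,1],[0,0,0.006,0,0,0,1],[0,0,-0.1,0,0,0,1],[0,0,-0.2,0,0,0,1],[0,0,-0.28,0,0,0,1],[0,0,-0.28,0,0,0,1]]]}}

```text
time_s: 24.95
tool_pos: [0.5665, -0.0397, 0.1054]
tool_rot: [179.9, -0.6, 0.0]
force: [0.1, -0.3, -0.2]
grip_width: 0.0871
grasp_force: 0.0
```

Call:
{"op": "servo_tool", "data": {"series": [[[-0.487,0.29,0,0,0,0,1],[-0.487,0.29,0,0,0,0,1],[-0.487,0.29,0,0,0,0,1],[-0.487,0.29,0,0,0,0,1],[-0.487,0.29,0,0,0,0,1],[-0.487,0.29,0,0,0,0,1],[-0.487,0.29,0,0,0,0,1],[-0.487,0.29,0,0,0,0,1]]]}}

```text
time_s: 25.62
tool_pos: [0.4177, -0.1258, 0.0999]
tool_rot: [-180.0, -0.1, 0.1]
force: [0.3, 0.2, 0.9]
grip_width: 0.087
grasp_force: 0.0
```

Run:
```python
from h import *
stat([(.416,-.1267),(.434,.375),(.571,.281)])
```

```text
25.6167 [ 0.4177 -0.1258  0.0999] [-1.8e+02 -1.0e-01  1.0e-01] [0.3 0.2 0.9] 0.087 0.0
T [('out', (0.4383, -0.1769), 24.9), ('out', (0.4266, -0.1136), 93.8)]
S [('out', (0.4177, -0.1234), 56.7), ('hole', (0.4178, -0.1233), 19.9)]
T [('out', (0.4343, 0.3748), 45.5), ('hole', (0.4343, 0.3748), 23.9)]
S [('out', (0.4367, 0.378), 47.6), ('hole', (0.4368, 0.3781), 21.4)]
T [('out', (0.5708, 0.2811), 37.2), ('hole', (0.5708, 0.2812), 24.2), ('out', (0.6211, 0.294), 33.3)]
S [('out', (0.5729, 0.2842), 39.3), ('hole', (0.5732, 0.2845), 21.6), ('out', (0.6229, 0.3072), 21.7)]
```

Call:
{"op": "servo_tool", "data": {"series": [[[0,0,0.12,0,0,0,1],[0,0,0.24,0,0,0,1],[0,0,0.34,0,0,0,1],[0,0,0.38,0,0,0,1],[0,0,0.396,0,0,0,1],[0,0,0.396,0,0,0,1],[0,0,0.396,0,0,0,1],[0,0,0.396,0,0,0,1]]]}}

```text
time_s: 26.38
tool_pos: [0.4179, -0.1269, -0.0179]
tool_rot: [180.0, -0.1, 0.0]
force: [0.1, -0.2, 0.2]
grip_width: 0.0873
grasp_force: 0.0
```

Call:
{"op": "servo_tool", "data": {"series": [[[0,0,0,0,0,0,0.4],[0,0,0,0,0,0,0.4],[0,0,0,0,0,0,0.4],[0,0,0,0,0,0,0.4],[0,0,0,0,0,0,0.4],[0,0,0,0,0,0,0.4],[0,0,0,0,0,0,0.4],[0,0,0,0,0,0,0.4]]]}}

```text
time_s: 27.05
tool_pos: [0.4163, -0.1268, -0.0191]
tool_rot: [180.0, 0.0, -0.0]
force: [-0.4, 1.0, 1.1]
grip_width: 0.0512
grasp_force: 30.0
```

Call:
{"op": "servo_tool", "data": {"series": [[[0,0,-0.12,0,0,0,0.4],[0,0,-0.25,0,0,0,0.4],[0,0,-0.39,0,0,0,0.4],[0,0,-0.39,0,0,0,0.4],[0.1,-0.06,-0.39,0,0,0,0.4],[0.2,-0.12,-0.39,0,0,0,0.4],[0.3,-0.18,-0.39,0,0,0,0.4],[0.4,-0.24,-0.39,0,0,0,0.4],[0.487,-0.291,-0.39,0,0,0,0.4],[0.487,-0.291,-0.39,0,0,0,0.4]]]}}

```text
time_s: 27.88
tool_pos: [0.5667, -0.0341, 0.0973]
tool_rot: [-179.7, -0.2, 0.3]
force: [0.0, 0.9, -0.8]
grip_width: 0.0511
grasp_force: 30.0
```

Call:
{"op": "servo_tool", "data": {"series": [[[0,0,0.03,0,0,0,0.4],[0,0,0.07,0,0,0,0.4],[0,0,0.1,0,0,0,0.4],[0,0,0.1,0,0,0,0.4],[0,0,0.1,0,0,0,0.4],[0,0,0.1,0,0,0,0.4]]]}}

```text
time_s: 28.38
tool_pos: [0.5621, -0.0401, 0.0679]
tool_rot: [180.0, -0.0, -0.1]
force: [0.6, -0.1, -1.4]
grip_width: 0.0515
grasp_force: 30.0
```

Call:
{"op": "servo_tool", "data": {"series": [[[0,0,0.02,0,0,0,0.4],[0,0,0.04,0,0,0,0.4],[0,0,0.055,0,0,0,0.4],[0,0,0.055,0,0,0,0.4]]]}}

```text
time_s: 28.72
tool_pos: [0.5614, -0.0395, 0.0501]
tool_rot: [-180.0, 0.1, -0.0]
force: [-0.2, -0.3, -1.1]
grip_width: 0.051
grasp_force: 30.0
```

Call:
{"op": "servo_tool", "data": {"series": [[[0,0,0.03,0,0,0,0.4],[0,0,0.06,0,0,0,0.4],[0,0,0.091,0,0,0,0.4],[0,0,0.091,0,0,0,0.4],[0,0,0.091,0,0,0,0.4],[0,0,0.091,0,0,0,0.4]]]}}

```text
time_s: 29.22
tool_pos: [0.5624, -0.0394, 0.0239]
tool_rot: [-180.0, 0.0, -0.0]
force: [0.3, 0.7, -1.7]
grip_width: 0.0521
grasp_force: 30.0
```

Call:
{"op": "servo_tool", "data": {"series": [[[0,0,0.006,0,0,0,0.4],[0,0,0.006,0,0,0,0.4],[0,0,0.006,0,0,0,1],[0,0,0.006,0,0,0,1],[0,0,0.006,0,0,0,1],[0,0,0.006,0,0,0,1],[0,0,0.006,0,0,0,1],[0,0,0.006,0,0,0,1],[0,0,-0.1,0,0,0,1],[0,0,-0.2,0,0,0,1],[0,0,-0.25,0,0,0,1],[0,0,-0.25,0,0,0,1]]]}}

```text
time_s: 30.22
tool_pos: [0.5656, -0.0394, 0.1034]
tool_rot: [179.9, -0.4, -0.0]
force: [0.9, -0.4, -1.0]
grip_width: 0.087
grasp_force: 0.0
```

Call:
{"op": "servo_tool", "data": {"series": [[[-0.21,-0.68,0,0,0,0,1],[-0.21,-0.68,0,0,0,0,1],[-0.21,-0.68,0,0,0,0,1],[-0.21,-0.68,0,0,0,0,1],[-0.21,-0.68,0,0,0,0,1],[-0.21,-0.68,0,0,0,0,1]]]}}

```text
time_s: 30.72
tool_pos: [0.4955, 0.1736, 0.0988]
tool_rot: [-179.8, 0.1, 0.6]
force: [-1.1, 1.8, -0.1]
grip_width: 0.0872
grasp_force: 0.0
```

Call:
{"op": "servo_tool", "data": {"series": [[[-0.217,-0.702,0,0,0,0,1],[-0.217,-0.702,0,0,0,0,1],[-0.217,-0.702,0,0,0,0,1],[-0.217,-0.702,0,0,0,0,1],[-0.217,-0.702,0,0,0,0,1],[-0.217,-0.702,0,0,0,0,1],[-0.217,-0.702,0,0,0,0,1],[-0.217,-0.702,0,0,0,0,1]]]}}

```text
time_s: 31.38
tool_pos: [0.4335, 0.3753, 0.098]
tool_rot: [179.9, 0.1, 0.1]
force: [0.7, -0.4, -1.2]
grip_width: 0.087
grasp_force: 0.0
```

Run:
```python
from h import *
stat([(.434,.375),(.571,.281)],"pics/g8.png")
```

```text
31.3833 [0.4335 0.3753 0.098 ] [1.799e+02 1.000e-01 1.000e-01] [ 0.7 -0.4 -1.2] 0.087 0.0
T [('out', (0.4487, 0.3627), 88.5), ('hole', (0.4343, 0.378), 20.0)]
S [('out', (0.4366, 0.3779), 47.7), ('hole', (0.4368, 0.3782), 21.4)]
T [('out', (0.5708, 0.2811), 37.2), ('hole', (0.5708, 0.2812), 24.2), ('out', (0.6211, 0.2938), 33.3)]
S [('out', (0.5729, 0.2842), 39.3), ('hole', (0.5732, 0.2845), 21.6), ('out', (0.6229, 0.3072), 21.7)]
```

View pics/g8.png

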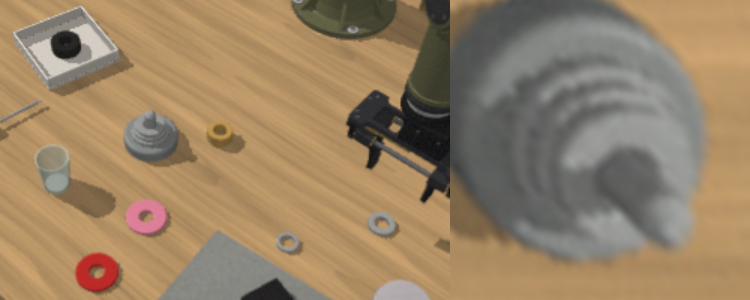

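Three rings are stacked flat on the stand at (150,125). Ring_46 and ring_38 have not moved. Ring_46 next.

Call:
{"op": "servo_tool", "data": {"series": [[[0,0,0.12,0,0,0,1],[0,0,0.24,0,0,0,1],[0,0,0.34,0,0,0,1],[0,0,0.38,0,0,0,1],[0,0,0.4,0,0,0,1],[0,0,0.4,0,0,0,1],[0,0,0.4,0,0,0,1],[0,0,0.4,0,0,0,1]]]}}

```text
time_s: 32.15
tool_pos: [0.4359, 0.3761, -0.019]
tool_rot: [-179.9, -0.2, -0.0]
force: [-0.1, -0.1, 0.2]
grip_width: 0.087
grasp_force: 0.0
```

Call:
{"op": "servo_tool", "data": {"series": [[[0,0,0,0,0,0,0.3],[0,0,0,0,0,0,0.3],[0,0,0,0,0,0,0.3],[0,0,0,0,0,0,0.3],[0,0,0,0,0,0,0.3],[0,0,0,0,0,0,0.3],[0,0,0,0,0,0,0.3],[0,0,0,0,0,0,0.3],[0,0,0,0,0,0,0.3]]]}}

```text
time_s: 32.9
tool_pos: [0.4343, 0.3752, -0.021]
tool_rot: [180.0, 0.0, -0.0]
force: [-0.3, 0.6, 0.2]
grip_width: 0.0438
grasp_force: 30.0
```

Call:
{"op": "servo_tool", "data": {"series": [[[0,0,-0.12,0,0,0,0.3],[0,0,-0.25,0,0,0,0.3],[0,0,-0.39,0,0,0,0.3],[0,0,-0.39,0,0,0,0.3],[0.03,0.1,-0.39,0,0,0,0.3],[0.065,0.21,-0.39,0,0,0,0.3],[0.1,0.32,-0.39,0,0,0,0.3],[0.14,0.44,-0.39,0,0,0,0.3],[0.17,0.55,-0.39,0,0,0,0.3],[0.2,0.65,-0.39,0,0,0,0.3]]]}}

```text
time_s: 33.73
tool_pos: [0.4947, 0.1775, 0.0957]
tool_rot: [179.9, -0.0, -0.1]
force: [1.0, -1.0, -0.9]
grip_width: 0.0436
grasp_force: 30.0
```

Call:
{"op": "servo_tool", "data": {"series": [[[0.04,0.12,0,0,0,0,0.3],[0.08,0.24,0,0,0,0,0.3],[0.12,0.37,0,0,0,0,0.3],[0.16,0.5,0,0,0,0,0.3],[0.2,0.63,0,0,0,0,0.3],[0.227,0.732,0,0,0,0,0.3],[0.227,0.732,0,0,0,0,0.3],[0.227,0.732,0.04,0,0,0,0.3],[0.227,0.732,0.08,0,0,0,0.3],[0.227,0.732,0.1,0,0,0,0.3],[0.227,0.732,0.1,0,0,0,0.3],[0.227,0.732,0.1,0,0,0,0.3]]]}}

```text
time_s: 34.73
tool_pos: [0.5615, -0.0378, 0.0651]
tool_rot: [-180.0, 0.1, 0.1]
force: [1.0, 1.1, -0.2]
grip_width: 0.0439
grasp_force: 30.0
```

Call:
{"op": "servo_tool", "data": {"series": [[[0,0,0,0,0,0,0.3],[0,0,0.02,0,0,0,0.3],[0,0,0.04,0,0,0,0.3],[0,0,0.055,0,0,0,0.3],[0,0,0.055,0,0,0,0.3],[0,0,0.055,0,0,0,0.3]]]}}

```text
time_s: 35.23
tool_pos: [0.5621, -0.0395, 0.049]
tool_rot: [-180.0, 0.1, -0.0]
force: [-0.9, 0.6, -0.7]
grip_width: 0.0439
grasp_force: 30.0
```

Call:
{"op": "servo_tool", "data": {"series": [[[0,0,0.03,0,0,0,0.3],[0,0,0.06,0,0,0,0.3],[0,0,0.067,0,0,0,0.3],[0,0,0.067,0,0,0,0.3],[0,0,0.067,0,0,0,0.3],[0,0,0.067,0,0,0,0.3]]]}}

```text
time_s: 35.73
tool_pos: [0.5625, -0.0394, 0.0294]
tool_rot: [-180.0, -0.0, -0.0]
force: [0.1, -0.2, -0.9]
grip_width: 0.044
grasp_force: 30.0
```

Call:
{"op": "servo_tool", "data": {"series": [[[0,0,0.005,0,0,0,0.3],[0,0,0.005,0,0,0,0.3],[0,0,0.005,0,0,0,1],[0,0,0.005,0,0,0,1],[0,0,0.005,0,0,0,1],[0,0,0.005,0,0,0,1],[0,0,0.005,0,0,0,1],[0,0,0.005,0,0,0,1],[0,0,-0.1,0,0,0,1],[0,0,-0.2,0,0,0,1],[0,0,-0.235,0,0,0,1],[0,0,-0.235,0,0,0,1]]]}}

```text
time_s: 36.73
tool_pos: [0.5651, -0.0395, 0.1034]
tool_rot: [179.9, -0.4, -0.0]
force: [0.5, 0.3, -0.2]
grip_width: 0.0868
grasp_force: 0.0
```

Call:
{"op": "servo_tool", "data": {"series": [[[0.014,-0.53,0,0,0,0,1],[0.014,-0.53,0,0,0,0,1],[0.014,-0.53,0,0,0,0,1],[0.014,-0.53,0,0,0,0,1],[0.014,-0.53,0,0,0,0,1]]]}}

```text
time_s: 37.15
tool_pos: [0.5644, 0.1299, 0.0992]
tool_rot: [-179.7, 0.1, 0.7]
force: [-0.5, 0.8, -0.4]
grip_width: 0.0871
grasp_force: 0.0
```

Call:
{"op": "servo_tool", "data": {"series": [[[0.014,-0.539,0,0,0,0,1],[0.014,-0.539,0,0,0,0,1],[0.014,-0.539,0,0,0,0,1],[0.014,-0.539,0,0,0,0,1],[0.014,-0.539,0,0,0,0,1],[0.014,-0.539,0,0,0,0,1],[0.014,-0.539,0,0,0,0,1]]]}}

```text
time_s: 37.73
tool_pos: [0.5704, 0.2801, 0.0984]
tool_rot: [179.9, 0.1, 0.0]
force: [0.5, -0.1, -0.1]
grip_width: 0.0872
grasp_force: 0.0
```

Run:
```python
from h import *
stat([(.571,.281)])
```

```text
37.7333 [0.5704 0.2801 0.0984] [1.799e+02 1.000e-01 0.000e+00] [ 0.5 -0.1 -0.1] 0.0872 0.0
T [('out', (0.6141, 0.2363), 25.9)]
S [('out', (0.5729, 0.2842), 39.3), ('hole', (0.5732, 0.2845), 21.6), ('out', (0.6229, 0.3073), 21.7)]
```

Ring_38 has not moved. Descend and grip.

Call:
{"op": "servo_tool", "data": {"series": [[[0,0,0.12,0,0,0,1],[0,0,0.24,0,0,0,1],[0,0,0.34,0,0,0,1],[0,0,0.38,0,0,0,1],[0,0,0.402,0,0,0,1],[0,0,0.402,0,0,0,1],[0,0,0.402,0,0,0,1],[0,0,0.402,0,0,0,1]]]}}

```text
time_s: 38.5
tool_pos: [0.5725, 0.2819, -0.0185]
tool_rot: [-179.9, -0.2, -0.0]
force: [-0.7, -0.2, 0.4]
grip_width: 0.0868
grasp_force: 0.0
```

Call:
{"op": "servo_tool", "data": {"series": [[[0,0,0,0,0,0,0.2],[0,0,0,0,0,0,0.2],[0,0,0,0,0,0,0.2],[0,0,0,0,0,0,0.2],[0,0,0,0,0,0,0.2],[0,0,0,0,0,0,0.2],[0,0,0,0,0,0,0.2],[0,0,0,0,0,0,0.2],[0,0,0,0,0,0,0.2],[0,0,0,0,0,0,0.2]]]}}

```text
time_s: 39.33
tool_pos: [0.5709, 0.2812, -0.0207]
tool_rot: [180.0, 0.0, -0.0]
force: [-0.6, 0.5, -0.1]
grip_width: 0.0357
grasp_force: 30.0
```

Call:
{"op": "servo_tool", "data": {"series": [[[0,0,-0.12,0,0,0,0.2],[0,0,-0.25,0,0,0,0.2],[0,0,-0.39,0,0,0,0.2],[0,0,-0.39,0,0,0,0.2],[0,0.1,-0.39,0,0,0,0.2],[-0.014,0.23,-0.39,0,0,0,0.2],[-0.014,0.36,-0.39,0,0,0,0.2],[-0.014,0.48,-0.39,0,0,0,0.2]]]}}

```text
time_s: 40.0
tool_pos: [0.5662, 0.1353, 0.0961]
tool_rot: [179.9, -0.0, 0.0]
force: [0.7, -1.3, -0.9]
grip_width: 0.0359
grasp_force: 30.0
```

Call:
{"op": "servo_tool", "data": {"series": [[[-0.014,0.12,0,0,0,0,0.2],[-0.014,0.25,0,0,0,0,0.2],[-0.014,0.38,0,0,0,0,0.2],[-0.014,0.5,0,0,0,0,0.2],[-0.014,0.589,0,0,0,0,0.2],[-0.014,0.589,0,0,0,0,0.2],[-0.014,0.589,0.04,0,0,0,0.2],[-0.014,0.589,0.08,0,0,0,0.2],[-0.014,0.589,0.1,0,0,0,0.2],[-0.014,0.589,0.1,0,0,0,0.2],[-0.014,0.589,0.1,0,0,0,0.2]]]}}

```text
time_s: 40.92
tool_pos: [0.5617, -0.0378, 0.0653]
tool_rot: [-180.0, 0.1, 0.1]
force: [1.5, -0.3, -0.4]
grip_width: 0.035
grasp_force: 30.0
```

Call:
{"op": "servo_tool", "data": {"series": [[[0,0,0,0,0,0,0.2],[0,0,0,0,0,0,0.2],[0,0,0.02,0,0,0,0.2],[0,0,0.04,0,0,0,0.2],[0,0,0.06,0,0,0,0.2],[0,0,0.08,0,0,0,0.2],[0,0,0.095,0,0,0,0.2],[0,0,0.095,0,0,0,0.2],[0,0,0.095,0,0,0,0.2],[0,0,0.095,0,0,0,0.2]]]}}

```text
time_s: 41.75
tool_pos: [0.5625, -0.0395, 0.0379]
tool_rot: [180.0, -0.0, -0.0]
force: [-0.5, -0.2, -1.0]
grip_width: 0.0357
grasp_force: 30.0
```

Call:
{"op": "servo_tool", "data": {"series": [[[0,0,0.005,0,0,0,0.2],[0,0,0.005,0,0,0,0.2],[0,0,0.005,0,0,0,1],[0,0,0.005,0,0,0,1],[0,0,0.005,0,0,0,1],[0,0,0.005,0,0,0,1],[0,0,0.005,0,0,0,1],[0,0,0.005,0,0,0,1],[0,0,0.005,0,0,0,1],[0,0,-0.1,0,0,0,1],[0,0,-0.2,0,0,0,1],[0,0,-0.21,0,0,0,1]]]}}

```text
time_s: 42.75
tool_pos: [0.5661, -0.0393, 0.1062]
tool_rot: [179.9, -0.5, 0.0]
force: [1.0, 0.7, 0.6]
grip_width: 0.0858
grasp_force: 0.0
```

Call:
{"op": "servo_tool", "data": {"series": [[[-0.306,-0.298,0,0,0,0,1],[-0.306,-0.298,0,0,0,0,1],[-0.306,-0.298,0,0,0,0,1],[-0.306,-0.298,0,0,0,0,1],[-0.306,-0.298,0,0,0,0,1],[-0.306,-0.298,0,0,0,0,1],[-0.306,-0.298,0,0,0,0,1]]]}}

```text
time_s: 43.33
tool_pos: [0.4716, 0.0488, 0.101]
tool_rot: [180.0, -0.0, -0.1]
force: [-0.3, 0.4, 0.7]
grip_width: 0.0873
grasp_force: 0.0
```

Run:
```python
from h import *
for n in("top1.npz","scene1.npz"):
    c=dict(np.load(n)); im=rectify(c,(.47,.05),.024,.04,.0005)
    h=cv2.cvtColor(im,cv2.COLOR_RGB2HSV); m=((h[...,1]>190)).astype(np.uint8)
    k=max(cv2.findContours(m,cv2.RETR_EXTERNAL,cv2.CHAIN_APPROX_NONE)[0],key=cv2.contourArea)
    (u,v),r=cv2.minEnclosingCircle(k); print(n,round(.47-(v*.0005-.04),4),round(.05-(u*.0005-.04),4),round(r,1))
stat([],"pics/g9.png")
```

```text
Traceback (most recent call last):
ValueError: max() iterable argument is empty
```

Run:
```python
from h import *
for n in("top1.npz","scene1.npz"):
    c=dict(np.load(n)); im=rectify(c,(.47,.05),.024,.04,.0005)
    s=cv2.cvtColor(im,cv2.COLOR_RGB2HSV)[...,1]; t,m=cv2.threshold(s,0,255,cv2.THRESH_OTSU)
    k=max(cv2.findContours(m,cv2.RETR_EXTERNAL,cv2.CHAIN_APPROX_NONE)[0],key=cv2.contourArea)
    (u,v),r=cv2.minEnclosingCircle(k); print(n,t,s.min(),s.max(),round(.47-(v*.0005-.04),4),round(.05-(u*.0005-.04),4),round(r,1))
stat([],"pics/g9.png")
```

```text
top1.npz 156.0 129 186 0.4705 0.05 49.7
scene1.npz 127.0 102 154 0.4777 0.057 64.9
43.3333 [0.4716 0.0488 0.101 ] [ 1.8e+02 -0.0e+00 -1.0e-01] [-0.3  0.4  0.7] 0.0873 0.0
```

View pics/g9.png

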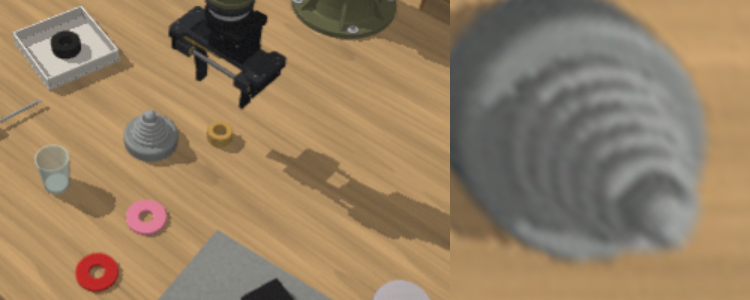

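All five rings are stacked flat at (150,128), and the collar is at (219,132). Grip the collar.

Call:
{"op": "servo_tool", "data": {"series": [[[0,0,0.12,0,0,0,1],[0,0,0.24,0,0,0,1],[0,0,0.34,0,0,0,1],[0,0,0.376,0,0,0,1],[0,0,0.376,0,0,0,1],[0,0,0.376,0,0,0,1],[0,0,0.376,0,0,0,1]]]}}

```text
time_s: 44.02
tool_pos: [0.4726, 0.05, -0.0103]
tool_rot: [-180.0, -0.2, -0.0]
force: [-0.4, -1.0, 0.4]
grip_width: 0.087
grasp_force: 0.0
```

Call:
{"op": "servo_tool", "data": {"series": [[[0,0,0,0,0,0,0.35],[0,0,0,0,0,0,0.35],[0,0,0,0,0,0,0.35],[0,0,0,0,0,0,0.35],[0,0,0,0,0,0,0.35],[0,0,0,0,0,0,0.35],[0,0,0,0,0,0,0.35],[0,0,0,0,0,0,0.35],[0,0,0,0,0,0,0.35]]]}}

```text
time_s: 44.77
tool_pos: [0.4706, 0.0499, -0.0119]
tool_rot: [180.0, 0.0, -0.0]
force: [-0.7, -0.3, 1.3]
grip_width: 0.0452
grasp_force: 30.0
```

Call:
{"op": "servo_tool", "data": {"series": [[[0,0,-0.12,0,0,0,0.35],[0,0,-0.25,0,0,0,0.35],[0,0,-0.34,0,0,0,0.35],[0,0,-0.34,0,0,0,0.35],[0.1,0.1,-0.34,0,0,0,0.35],[0.2,0.2,-0.34,0,0,0,0.35],[0.306,0.298,-0.34,0,0,0,0.35],[0.306,0.298,-0.34,0,0,0,0.35],[0.306,0.298,-0.34,0,0,0,0.35],[0.306,0.298,-0.3,0,0,0,0.35],[0.306,0.298,-0.3,0,0,0,0.35],[0.306,0.298,-0.3,0,0,0,0.35]]]}}

```text
time_s: 45.77
tool_pos: [0.5603, -0.0379, 0.0764]
tool_rot: [-180.0, 0.2, 0.1]
force: [-0.7, -1.4, -2.2]
grip_width: 0.0451
grasp_force: 30.0
```

Call:
{"op": "servo_tool", "data": {"series": [[[0,0,0,0,0,0,0.35],[0,0,0,0,0,0,0.35],[0,0,0.02,0,0,0,0.35],[0,0,0.04,0,0,0,0.35],[0,0,0.06,0,0,0,0.35],[0,0,0.079,0,0,0,0.35],[0,0,0.079,0,0,0,0.35],[0,0,0.079,0,0,0,0.35],[0,0,0.079,0,0,0,0.35]]]}}

```text
time_s: 46.52
tool_pos: [0.5623, -0.0395, 0.0541]
tool_rot: [-180.0, 0.0, -0.0]
force: [0.3, -0.4, -2.2]
grip_width: 0.0451
grasp_force: 30.0
```

Call:
{"op": "servo_tool", "data": {"series": [[[0,0,0.003,0,0,0,0.35],[0,0,0.003,0,0,0,0.35],[0,0,0.003,0,0,0,1],[0,0,0.003,0,0,0,1],[0,0,0.003,0,0,0,1],[0,0,0.003,0,0,0,1],[0,0,0.003,0,0,0,1],[0,0,0.003,0,0,0,1],[0,0,-0.12,0,0,0,1],[0,0,-0.24,0,0,0,1],[0,0,-0.35,0,0,0,1],[0,0,-0.35,0,0,0,1]]]}}

```text
time_s: 47.52
tool_pos: [0.5671, -0.0392, 0.1668]
tool_rot: [179.9, -0.7, 0.0]
force: [1.3, 0.1, 0.0]
grip_width: 0.0867
grasp_force: 0.0
```

Call:
{"op": "servo_tool", "data": {"series": [[[-0.35,-0.35,0,0,0,0,1],[-0.35,-0.35,0,0,0,0,1],[-0.35,-0.35,0,0,0,0,1],[-0.35,-0.35,0,0,0,0,1],[-0.35,-0.35,0,0,0,0,1],[-0.35,-0.35,0,0,0,0,1],[-0.35,-0.35,0,0,0,0,1],[-0.35,-0.35,0,0,0,0,1]]]}}

```text
time_s: 48.18
tool_pos: [0.4583, 0.0645, 0.1593]
tool_rot: [-180.0, -0.0, -0.1]
force: [-0.4, -0.5, 0.2]
grip_width: 0.0869
grasp_force: 0.0
```

Run:
```python
from h import *
stat([])
c=cam("scene"); t=cam("top")
cv2.imwrite("pics/g10.png",np.hstack([cv2.resize(c["frame"][90:230,200:340],(400,400)),cv2.resize(t["frame"][168:268,313:413],(400,400),interpolation=cv2.INTER_CUBIC)])[:,:,::-1])
for n,C in(("T",t),("S",c)):
    d=C["depth"]; u0,v0=proj(C,[[.5625,-.0395,.08]])[0].astype(int); v,u=np.mgrid[v0-25:v0+25,u0-25:u0+25]
    p=cv2.undistortPoints(np.c_[u.ravel(),v.ravel()].astype(float).reshape(-1,1,2),K(C),np.array(C["distortion"])).reshape(-1,2)
    P=(np.c_[p,np.ones(len(p))]*d[v.ravel(),u.ravel()][:,None])@R(C).T+C["origin"]
    s=P[(P[:,2]>.083)&(P[:,2]<.097)]; (a,b),r=cv2.minEnclosingCircle(s[:,:2].astype(np.float32)); print(n,len(s),np.median(s[:,2]),s[:,2].std(),(a,b,r))
```

```text
48.1833 [0.4583 0.0645 0.1593] [-1.8e+02 -0.0e+00 -1.0e-01] [-0.4 -0.5  0.2] 0.0869 0.0
T 159 0.08849575297962708 0.002406554976074871 (0.5624354481697083, -0.04068164899945259, 0.023864401504397392)
S 160 0.08864851150807651 0.0024581128691547514 (0.5639248490333557, -0.03867923095822334, 0.02437039092183113)
```

View pics/g10.png

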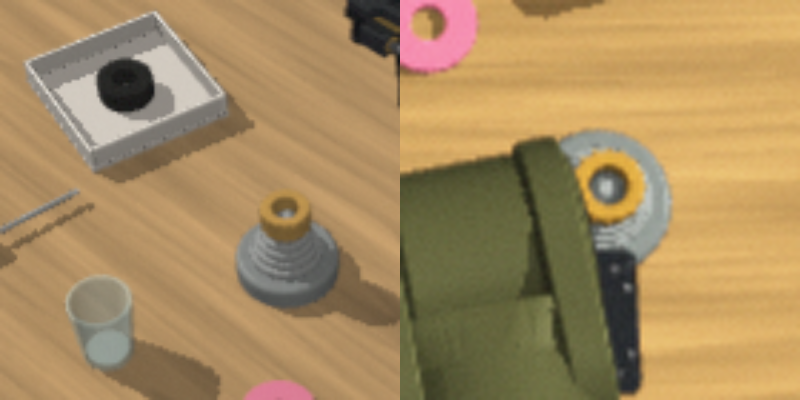

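The picture shows the collar seated level on the five-ring stack at (286,215), with its top at 88.5 mm against the 89 mm expected. The wheel is flat in the tray at (126,85). Hand in.

```bash
python3 -c "
from cell import env; print(env.sign_off())"
```

```text
the job is handed in; nothing more can be done
None
```

Job handed in at about 48 s: the last images show the wheel flat in the tray, all five rings on the spindle from 70 mm up to 38 mm, and the collar down on top, but the sign-off gave no verdict.

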